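# Load the vacuum jig with switch brackets and pump it down

## Robot

A 6-joint arm with a two-finger parallel gripper is mounted at the origin on the work surface. World frame = base frame: x ahead of the robot, y to its left, z up, the work surface at z = 0. Lengths are in m, angles in rad, forces in N, time in s.
With the tool pointing down it reaches from about 0.275 to 0.85 m from the base axis. Payload 5.2 kg.
Tool frame: the origin (TCP) lies at the very end of the fingers, on their centre line; the grasp point (between the pads) lies 19 mm behind it; z points along the fingers, y is the line along which they close (so a half turn about z gives the same grasp; the last joint's range is limited). The gripper opens to 85 mm and grips with 20 to 120 N. Pads are 22 mm wide; open, the fingers measure 114 mm over their backs; the gripper's body (76 mm by 85 mm) begins 54 mm behind the grasp point. The pads swing forward as they close: fully open they stand 13 mm farther back than shut.
Start: joints at [0.983, 0.259, 1.535, -0, 1.348, -0.203], TCP at [0.206, 0.51, 0.194] pointing down, gripper open.
Joint ranges: [-3.14, 3.14], [-0.91, 2.08], [0.19, 2.58], [-1.22, 4.36], [0.22, 2.71], [-3.12, 3.12]. Speed limits (rad/s): [2.57, 2.57, 3.14, 3.14, 3.14, 3.14].

## Interface

Orientations are given as a 3x3 rotation matrix whose columns are the frame's x, y, z axes.
In Python, from cell import sense, get_image, camera_model, finish_job gives the robot as it stands.
- The arm moves only by the tool apply_moves, never from a script. Its argument "plan" is a list of rows, each a list of 3 entries, a list of its own where there are three numbers: the shift along the tool's x, y, z in m, then the turn about the tool's z in rad, then the opening, from -1 (shut) to 1 (fully open). In form: [[[dx, dy, dz], twist, jaw], ...]. A call has 1 to 10 rows; each row shifts and turns the commanded pose from where the row before left it, along the tool's axes as they then stand; what a row does not reach is not made up. A row lasts 1/10 s, in which the tool goes at most 50 mm and 8.59 degrees, less where a joint would pass 70% of its speed; a pose out of reach is approached as far as the arm can. A call with a gripper value outside its range is refused whole. The fingers move at their own pace and stop on an object; "newtons" is the grip in N (left out, the last holds). Time passes only in rows, so rows that do not move let the fingers close. It gives the time, the measured TCP pose, the force, the opening and the grip force at its end, in the units of the state.
- sense(): the state, without advancing time (a new reading comes with each control period).
- get_image(name): name is "side" or "top" or "wrist"; returns the picture (480x640x3 uint8, blue, green, red); there is no depth.
- camera_model(name): a dict with "fx", "fy", "cx", "cy" (pixels), "eye" and "attitude" of the camera in the world; the wrist camera has in their place "hand_eye" (4x4, takes a point from camera to tool coordinates, whose origin is the TCP and whose axes are the flange's). Camera axes: x right, y up, looking along -z (the intrinsics and any distortion apply to the point x, -y, -z); pixel columns grow to the right and rows downward; lengths in m; the calibration is good to about 2 mm. A picture is of the moment at which its call begins: read the wrist's pose just before it. camera_model takes no time and is no camera call.
- finish_job(): hands the job in; it is judged then, once.
The state is a dict: "time": time; "q": joint angles; "qd": joint speeds; "effort": joint torques, N m; "ee_pos": TCP position; "orientation": TCP orientation; "contact_force": force on the tool from outside, world axes, zero at the start; "torque": the same for the moment, N m; "grip_width": finger opening in m; "finger_force": force on a finger pad.
Only numpy, scipy, OpenCV 4.12 (cv2) and the standard library are available. Lean on these libraries where they do the work, as an engineer would, in place of code of your own. Each camera call takes 0.05 s, during which the arm holds its last target. There are 200 camera calls.

## Task

Lay every full-length (120 mm) switch bracket on the mat flat in a pocket of its own in the blue vacuum jig, then work the hand pump's red lever through four full strokes, all the way down and all the way back up each time, to hold them. The look-alikes that are too short (90 mm) or too long (140 mm) go in the grey scrap bin, before or after. How many brackets there are differs each time; leave the joystick base, the coin chute and the microswitch where they are.

Things in the scene. Friction and masses are not known exactly. Their poses are not given: they have to be found in the camera images.
- bracket_a: full-length bracket: flat steel plate 120 x 50 x 6 mm (length along its x, width along its y) with a raised black switch housing, 60 (x) x 24 (y) x 30 mm high, in the middle of its top with a red strip on it, 36 mm high in all, so it can be gripped across the 24 mm. 0.25 kg. Origin: centre of the plate's underside; z up when lying flat. None if absent this time.
- bracket_b: full-length bracket: flat steel plate 120 x 50 x 6 mm (length along its x, width along its y) with a raised black switch housing, 60 (x) x 24 (y) x 30 mm high, in the middle of its top with a red strip on it, 36 mm high in all, so it can be gripped across the 24 mm. 0.25 kg. Origin: centre of the plate's underside; z up when lying flat. None if absent this time.
- bracket_c: full-length bracket: flat steel plate 120 x 50 x 6 mm (length along its x, width along its y) with a raised black switch housing, 60 (x) x 24 (y) x 30 mm high, in the middle of its top with a red strip on it, 36 mm high in all, so it can be gripped across the 24 mm. 0.25 kg. Origin: centre of the plate's underside; z up when lying flat. None if absent this time.
- bracket_d: full-length bracket: flat steel plate 120 x 50 x 6 mm (length along its x, width along its y) with a raised black switch housing, 60 (x) x 24 (y) x 30 mm high, in the middle of its top with a red strip on it, 36 mm high in all, so it can be gripped across the 24 mm. 0.25 kg. Origin: centre of the plate's underside; z up when lying flat. None if absent this time.
- bracket_short: too-short look-alike bracket: flat steel plate 90 x 50 x 6 mm (length along its x, width along its y) with a raised black switch housing, 60 (x) x 24 (y) x 30 mm high, in the middle of its top with a red strip on it, 36 mm high in all, so it can be gripped across the 24 mm. 0.25 kg. Origin: centre of the plate's underside; z up when lying flat. None if absent this time.
- bracket_long: too-long look-alike bracket: flat steel plate 140 x 50 x 6 mm (length along its x, width along its y) with a raised black switch housing, 60 (x) x 24 (y) x 30 mm high, in the middle of its top with a red strip on it, 36 mm high in all, so it can be gripped across the 24 mm. 0.25 kg. Origin: centre of the plate's underside; z up when lying flat. None if absent this time.
- jig: fixed blue vacuum jig 140 (x) x 262 (y) x 16 mm high with four shallow pockets side by side along its y, on the 4 mm thick fixed green mat. Origin: centre of its underside. The pockets' long sides run along its x.
- pocket0 (a point): centre of a pocket's floor (8 mm above the jig's underside); pocket 128 mm along the jig's x, 58 mm along its y, walls 6 mm thick rising 8 mm above the floor; axes as the jig's. A bracket lies home when its origin is here and its x runs along this x, either way round
- pocket1 (a point): centre of a pocket's floor (8 mm above the jig's underside); pocket 128 mm along the jig's x, 58 mm along its y, walls 6 mm thick rising 8 mm above the floor; axes as the jig's. A bracket lies home when its origin is here and its x runs along this x, either way round
- pocket2 (a point): centre of a pocket's floor (8 mm above the jig's underside); pocket 128 mm along the jig's x, 58 mm along its y, walls 6 mm thick rising 8 mm above the floor; axes as the jig's. A bracket lies home when its origin is here and its x runs along this x, either way round
- pocket3 (a point): centre of a pocket's floor (8 mm above the jig's underside); pocket 128 mm along the jig's x, 58 mm along its y, walls 6 mm thick rising 8 mm above the floor; axes as the jig's. A bracket lies home when its origin is here and its x runs along this x, either way round
- bin: fixed grey steel scrap bin, open on top, latched upright, 180 (x) x 190 (y) x 80 mm high, walls and floor 4 mm. Origin: centre of its underside
- pump: fixed hand vacuum pump. Origin: on the mat below the lever's red grip; its body stands behind, 60 to 220 mm along its +x, 80 mm wide, 102 mm high. It may stand on either side of the bench
- pump_lever (a joint): pump lever angle, rad: 0 = sprung fully up (grip end 26 degrees above level), 0.65 = fully down (stop, grip end 11 degrees below level). A spring brings it back up; the grip needs about 5 N at the top, 12 N at the bottom
- lever_grip (a point): middle of the top face of the lever's red grip, 90 mm long (along the lever), 32 mm wide, 18 mm thick; 160 mm from the pivot; moves with the lever. Fully up it stands about 165 mm above the mat and 20 mm along the pump's +x, fully down about 62 mm above the mat
- lever_pivot (a point): lever's hinge, 85 mm above the pump's underside, 160 mm along its +x; the hinge axis is the pump's y; the lever points from here along the pump's -x
- joystick_base: bystander: black joystick base 95 x 60 mm with a red ball on its stick, 109 mm high. Origin: centre of its underside
- coin_chute: bystander: brass channel 110 x 50 x 44 mm. Origin: centre of its underside
- microswitch: bystander: steel microswitch 60 x 22 x 35 mm. Origin: centre of its underside
Things that resemble listed ones, but are neither listed nor needed, are in the scene too. Leave any green look-alike of the bracket_a alone.

How it is judged:
By the outcome, as a careful person would: the job done as asked, in the order asked, and still so for the second after the job is handed in, with the robot touching nothing.
Of bracket_a, bracket_b, bracket_c, bracket_d only 3 to 4 are there at a start; the rules pass over those that are not, and their reading is None.
Of bracket_short, bracket_long only 1 to 2 are there at a start; the rules pass over those that are not, and their reading is None.
At some moment in a run one of bracket_a, bracket_b, bracket_c, bracket_d, bracket_short, bracket_long may be knocked a few centimetres aside while the robot is not near it.
It also fails if it takes over 208 s, if anything falls off the work surface, if the arm or the gripper's body presses on something with over 40 N, if the wrist force passes 120 N, or if a joint passes its speed limit or range.

## Working session

There is one attempt and no reset: what is moved stays moved. The work goes in short steps, Python scripts to look and compute and a tool call to move; the robot and the scene stay as the last step left them, time stands still between calls to the robot, and variables do not carry over. Pictures are saved under pics/ and viewed, at most 14 in all, crops included, and the job is handed in when it is done.

Besides the shell and the picture viewer there is one more tool, called after "Request:" as name(argument=value, ...), one argument or row to a line, values as JSON. apply_moves: Moves the arm, as the interface text tells. Its arguments: {"type":"object","properties":{"plan":{"type":"array"},"newtons":{"type":"number"}},"required":["plan"]}

```bash
mkdir -p pics; ls; python3 - <<'E'
from cell import *
import cv2
print(sense())
for n in ("top","side","wrist"):
    print(n,camera_model(n)); cv2.imwrite(f"pics/{n}0.png",get_image(n))
E
```

```text
pics
{'time': 0.0, 'q': array([ 9.83189148e-01,  2.59355079e-01,  1.53612216e+00, -9.93648220e-06,
        1.34797511e+00, -2.02839745e-01]), 'qd': array([ 1.33349367e-03, -5.75668539e-04, -4.26186386e-05,  2.15355202e-07,
       -3.19064809e-04,  1.45586951e-03]), 'effort': array([-1.16593375e-03, -4.46024787e+01, -2.90557158e+01, -4.79136979e-04,
        1.14629572e-02,  1.87720491e-05]), 'ee_pos': array([0.20609755, 0.5092706 , 0.19285257]), 'orientation': array([[-9.26886391e-01,  3.75340608e-01, -1.02289532e-03],
       [ 3.75341824e-01,  9.26885161e-01, -1.55313908e-03],
       [ 3.65150329e-04, -1.82351888e-03, -9.99998271e-01]]), 'contact_force': array([-0.20642085, -0.01548231,  0.37374833]), 'torque': array([ 0.01322325, -0.01654452,  0.03612814]), 'finger_force': 0.0, 'grip_width': 0.08538566403897253}
top {'fx': 445.06960563484097, 'fy': 445.06960563484097, 'cx': 319.55294469807063, 'cy': 236.91944209196842, 'eye': array([0.34882971, 0.091438  , 1.16542666]), 'attitude': array([[-0.01447929,  0.99053817, -0.13647152],
       [-0.99974729, -0.0166889 , -0.01506078],
       [-0.01719584,  0.13621896,  0.9905295 ]])}
side {'fx': 437.21210830005845, 'fy': 437.21210830005845, 'cx': 321.0972855490405, 'cy': 234.83548047459334, 'eye': array([ 0.02034011, -0.42932741,  0.9867134 ]), 'attitude': array([[ 0.75237178,  0.49648966, -0.43293731],
       [-0.65864928,  0.5778135 , -0.48198827],
       [ 0.01085484,  0.64778822,  0.76174313]])}
wrist {'fx': 390.8318633789036, 'fy': 390.8318633789036, 'cx': 323.05957673182877, 'cy': 238.32272241028681, 'hand_eye': array([[ 6.19076595e-05,  9.47548446e-01,  3.19612170e-01,
         8.21145766e-02],
       [ 9.99999998e-01, -5.64164396e-05, -2.64393864e-05,
        -8.07040526e-05],
       [-7.02121883e-06,  3.19612171e-01, -9.47548447e-01,
        -1.80880265e-01],
       [ 0.00000000e+00,  0.00000000e+00,  0.00000000e+00,
         1.00000000e+00]])}
```

View pics/top0.png

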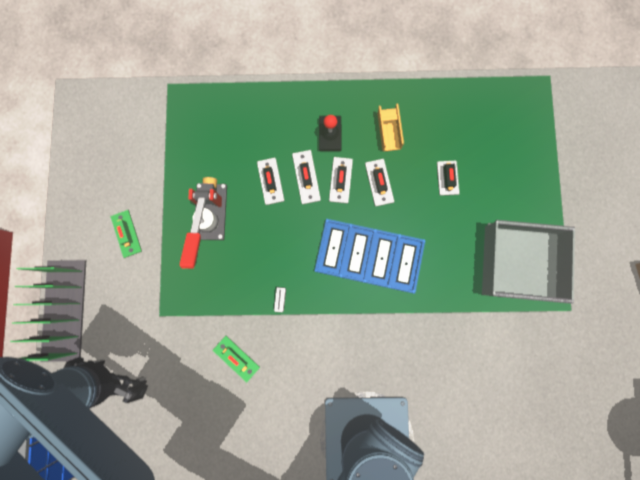

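View pics/side0.png

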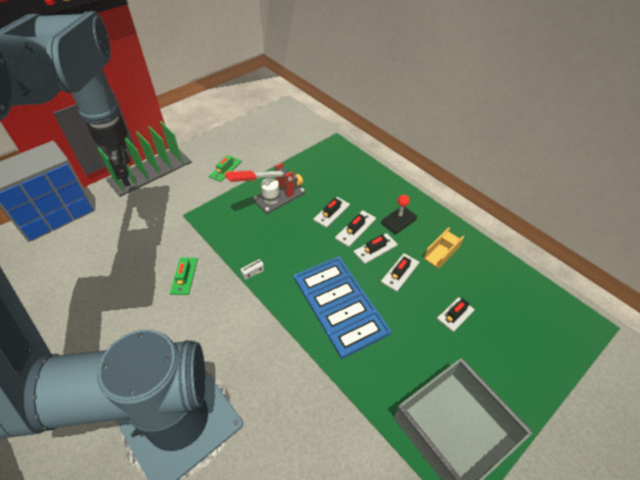

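Top view: white plates with black/red housings at (270,181), (305,177), (341,180), (380,182) and (448,177), the last one short. Look-alikes: green ones at (125,233) and (236,358), the white microswitch at (280,299), and white pocket floors in the blue jig. The pump is at (205,215) with its red grip at (189,250), and the bin is at (530,262).

```bash
cat > h.py <<'E'
import numpy as np, cv2
from cell import *
def ray(n,px,s=None):
    m=camera_model(n); px=np.atleast_2d(np.asarray(px,float))
    d=np.c_[(px[:,0]-m["cx"])/m["fx"],-(px[:,1]-m["cy"])/m["fy"],-np.ones(len(px))]
    if n=="wrist":
        T=np.eye(4);T[:3,:3]=s["orientation"];T[:3,3]=s["ee_pos"]
        T=T@m["hand_eye"]; return T[:3,3],d@T[:3,:3].T
    return m["eye"],d@m["attitude"].T
def onplane(n,px,z,s=None):
    e,d=ray(n,px,s); return e+d*((z-e[2])/d[:,2])[:,None]
def rect(P):   # min-area rectangle of world points: centre, length, width, yaw of long axis
    (c,(w,h),a)=cv2.minAreaRect((P[:,:2]*1000).astype(np.float32))
    a=np.radians(a)
    if w<h: w,h,a=h,w,a+np.pi/2
    a=(a+np.pi/2)%np.pi-np.pi/2
    return np.array(c)/1000,w,h,a
def plates(n,img,z,s=None,amin=300):
    hsv=cv2.cvtColor(img,cv2.COLOR_BGR2HSV)
    green=cv2.inRange(hsv,(45,100,30),(85,255,255)); out=[]
    cs,_=cv2.findContours(cv2.inRange(hsv,(0,0,150),(179,60,255)),cv2.RETR_EXTERNAL,cv2.CHAIN_APPROX_NONE)
    for c in cs:
        if not amin<cv2.contourArea(c)<30000: continue
        r=rect(onplane(n,c[:,0],z,s)); m=c[:,0].mean(0)
        if 60<r[1]<160 and 25<r[2]<75: out.append((m,r))
    return out
E
python3 - <<'E'
from h import *
np.set_printoptions(precision=4,suppress=True)
for n in("top","side"):
    img=cv2.imread(f"pics/{n}0.png")
    for m,r in plates(n,img,.010): print(n,m,r[0],"L%.1f W%.1f yaw %.3f"%r[1:])
    hsv=cv2.cvtColor(img,cv2.COLOR_BGR2HSV)
    b=cv2.inRange(hsv,(100,120,80),(125,255,255))
    cs,_=cv2.findContours(b,cv2.RETR_EXTERNAL,cv2.CHAIN_APPROX_NONE)
    for c in cs:
        if cv2.contourArea(c)>1000: print(n,"blue",c[:,0].mean(0),*["%s"%(x,) for x in rect(onplane(n,c[:,0],.020))])
    r=cv2.inRange(hsv,(0,150,120),(8,255,255))|cv2.inRange(hsv,(172,150,120),(179,255,255))
    cs,_=cv2.findContours(r,cv2.RETR_EXTERNAL,cv2.CHAIN_APPROX_NONE)
    for c in cs:
        if 60<cv2.contourArea(c)<3000: print(n,"red",c[:,0].mean(0),cv2.contourArea(c),cv2.minAreaRect(c))
E
```

```text
top [129.5263 361.4737] [0.2081 0.6009] L92.9 W58.7 yaw 1.004
top blue [370.0535 255.6689] [ 0.4569 -0.0193] 261.6011657714844 140.0616912841797 1.3388219463596536
top red [  2.5714 294.1169] 347.0 ((3.5, 294.5), (7.0, 75.0), 0.0)
top red [189.7363 250.2527] 452.5 ((189.6763916015625, 250.03717041015625), (14.523738861083984, 36.77286911010742), 11.888657569885254)
top red [330.0278 121.0556] 123.0 ((330.0, 121.0), (12.0, 12.0), 90.0)
side [358.7595 333.1392] [ 0.4372 -0.1107] L95.5 W26.5 yaw -0.228
side [345.7662 312.9221] [ 0.4517 -0.0485] L95.4 W27.5 yaw -0.231
side [454.2564 314.1282] [ 0.6631 -0.233 ] L94.1 W52.1 yaw 0.020
side [399.9091 271.5227] [ 0.654  -0.0509] L124.8 W54.1 yaw 0.197
side [376.2182 248.7091] [0.663  0.0513] L123.9 W55.3 yaw -0.130
side [356.2946 228.0446] [0.6732 0.1434] L145.4 W54.6 yaw 0.169
side blue [340.616 306.52 ] [ 0.4556 -0.0207] 264.9867858886719 141.44151306152344 1.3376822465711542
side red [403.  200.3] 82.0 ((403.0, 200.0), (10.0, 10.0), 90.0)
side red [288.9839 183.0645] 102.0 ((289.4455871582031, 183.95545959472656), (23.681886672973633, 7.2637715339660645), 84.2894058227539)
side red [240.2769 175.4923] 215.5 ((240.5, 175.5), (9.0, 29.0), 90.0)
side red [ 56.3283 138.5633] 2653.0 ((53.40058898925781, 144.16409301757812), (102.82029724121094, 74.47183227539062), 64.38451385498047)
```

```bash
sed -i 's/RETR_EXTERNAL/RETR_LIST/' h.py; python3 - <<'E'
from h import *
np.set_printoptions(precision=4,suppress=True)
n="top"; img=cv2.imread("pics/top0.png")
for m,r in plates(n,img,.010): print(n,m,r[0],"L%.1f W%.1f yaw %.3f"%r[1:])
hsv=cv2.cvtColor(img,cv2.COLOR_BGR2HSV)
def tri(a,b):
    (e1,d1),(e2,d2)=ray("top",a),ray("side",b); d1=d1[0];d2=d2[0]
    t=np.linalg.lstsq(np.c_[d1,-d2],e2-e1,rcond=None)[0]
    p,q=e1+t[0]*d1,e2+t[1]*d2; return (p+q)/2,np.linalg.norm(p-q)
print("grip",tri((189.7,250.2),(240.3,175.5)))
# grip in top: axis ends at z~.165
c=max(cv2.findContours(cv2.inRange(hsv[220:290,170:215],(0,150,100),(8,255,255))|cv2.inRange(hsv[220:290,170:215],(172,150,100),(179,255,255)),0,1)[0],key=cv2.contourArea)
P=onplane("top",c[:,0]+[170,220],.168); print("grip rect",rect(P))
# bin rim: grey corners by eye
print("bin rim top",onplane("top",[(497,222),(572,228),(572,301),(485,295)],.084))
cv2.imwrite("pics/crop0.png",np.hstack([cv2.resize(img[140:310,160:300],None,fx=3,fy=3,interpolation=2),cv2.resize(img[140:310,470:600],None,fx=3,fy=3,interpolation=2)])[:600,:800])
E
```

```text
top [129.5263 361.4737] [0.2081 0.6009] L92.9 W58.7 yaw 1.004
top [235.7129 358.5545] [0.201 0.326] L123.8 W54.5 yaw 0.831
top [405.8523 263.5   ] [ 0.4351 -0.1135] L96.4 W27.8 yaw -0.238
top [381.4138 258.2069] [ 0.45   -0.0511] L96.4 W27.9 yaw -0.231
top [357.3333 252.7816] [0.4647 0.0111] L96.6 W27.9 yaw -0.230
top [333.2529 247.7356] [0.4796 0.0734] L96.6 W27.8 yaw -0.234
top [125.5714 233.2605] [0.5265 0.6221] L125.5 W56.2 yaw 0.356
top [201.1064 216.0426] [0.5718 0.4153] L96.4 W61.2 yaw -0.116
top [379.3731 180.2537] [ 0.6576 -0.0526] L81.2 W34.4 yaw 0.208
top [448.9275 175.913 ] [ 0.6645 -0.2364] L79.3 W39.7 yaw -0.019
top [447.8725 177.5196] [ 0.6619 -0.234 ] L94.9 W53.5 yaw 0.031
top [379.1475 182.0082] [ 0.653  -0.0516] L125.1 W53.6 yaw 0.203
top [340.4839 179.9032] [0.6616 0.0509] L125.4 W54.3 yaw -0.120
top [270.1148 180.9508] [0.6619 0.239 ] L124.7 W53.7 yaw 0.190
top [305.9051 176.708 ] [0.672  0.1433] L145.0 W53.7 yaw 0.178
grip (array([0.4614, 0.4031, 0.1619]), np.float64(0.00031434066360847625))
grip rect (array([0.4614, 0.4011]), 82.28546142578125, 33.246864318847656, np.float64(-0.18561806692077898))
bin rim top [[ 0.5274 -0.3269  0.084 ]
 [ 0.5094 -0.5073  0.084 ]
 [ 0.3336 -0.4913  0.084 ]
 [ 0.3508 -0.2863  0.084 ]]
```

View pics/crop0.png

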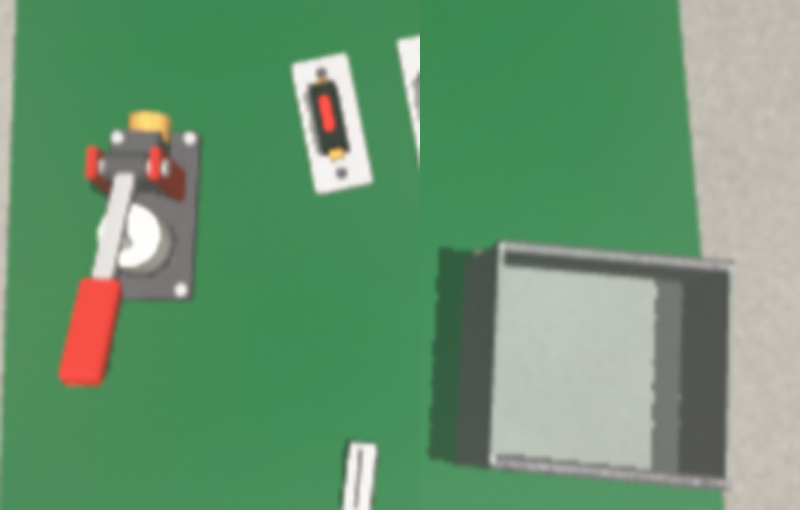

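Five brackets, all inside the reach and in contour lengths about 4-5 mm over true:

| Pixel | Measured length | What it is | Destination |
|---|---|---|---|
| (270,181) | 125 | full | jig |
| (341,180) | 125 | full | jig |
| (380,182) | 125 | full | jig |
| (305,177) | 145 | long | bin |
| (448,177) | 95 | short | bin |

The green ones at (125,233) and (236,358) stay. The close crop shows the pump with its lever up, the bracket at (270,181), and the open bin at about (534,261). First I go above the (270,181) bracket and check it with the wrist camera.

```bash
cat >> h.py <<'E'
def go(x,y,z,psi=None,s=None):
    s=s or sense(); R=s["orientation"]; yw=np.arctan2(R[1,1],R[0,1]); w=0
    if psi is not None: w=(psi+np.pi/2-yw+np.pi/2)%np.pi-np.pi/2
    c,k=np.cos(w),np.sin(w); R2=np.array([[c,-k,0],[k,c,0],[0,0,1]])@R
    d=R2.T@(np.array([x,y,z])-s["ee_pos"])
    print("t%.1f pos"%s["time"],s["ee_pos"].round(4),"twist %.3f then shift"%-w,d.round(4),"q6 %.2f"%s["q"][5],"F",s["contact_force"].round(1))
E
python3 -c "
from h import *
go(.662,.239,.22,.19)"
```

```text
t0.1 pos [0.2062 0.5094 0.1931] twist -0.575 then shift [-0.3965 -0.3517 -0.0266] q6 -0.20 F [0.4 0.1 0.3]
```

Request:
apply_moves(
  plan=[
    [[0,0,-0.02],-0.144,0.2],
    [[0,0,-0.02],-0.144,0.2],
    [[0,0,-0.02],-0.144,0.2],
    [[0,0,0],-0.143,0.2],
    [[-0.033,-0.029,0],0,0.2],
    [[-0.033,-0.029,0],0,0.2],
    [[-0.033,-0.029,0],0,0.2],
    [[-0.033,-0.029,0],0,0.2],
    [[-0.033,-0.029,0],0,0.2],
    [[-0.033,-0.029,0],0,0.2],
  ],
  newtons=60,
)

```text
time: 1.15
ee_pos: [0.4349, 0.3752, 0.2535]
orientation: [[-0.982, -0.189, -0.0], [-0.189, 0.982, -0.0], [0.0, -0.0, -1.0]]
contact_force: [-0.5, 0.6, 0.1]
grip_width: 0.0515
finger_force: 0.0
```

Request:
apply_moves(
  plan=[
    [[-0.033,-0.029,0],0,0.2],
    [[-0.033,-0.029,0],0,0.2],
    [[-0.033,-0.029,0],0,0.2],
    [[-0.033,-0.029,0.0],0,0.2],
    [[-0.033,-0.03,0.02],0,0.2],
    [[-0.033,-0.031,0.03],0,0.2],
    [[0,0,0.03],0,0.2],
    [[0,0,0],0,0.2],
    [[0,0,0],0,0.2],
    [[0,0,0],0,0.2],
  ],
)

```text
time: 2.15
ee_pos: [0.659, 0.243, 0.1785]
orientation: [[-0.982, -0.19, 0.003], [-0.19, 0.982, 0.001], [-0.003, 0.0, -1.0]]
contact_force: [-0.1, 0.8, 1.9]
grip_width: 0.0511
finger_force: 0.0
```

```bash
cat > look.py <<'E'
import sys
from h import *
np.set_printoptions(precision=4,suppress=True)
z=float(sys.argv[1]); s=sense(); img=get_image("wrist"); print(s["grip_width"],s["ee_pos"])
for m,r in plates("wrist",img,z,s,1500): print("wrist",m.round(),r[0],"L%.1f W%.1f yaw %.3f"%r[1:])
if len(sys.argv)>2: cv2.imwrite("pics/%s.png"%sys.argv[2],img)
E
python3 look.py .010 w1; python3 -c "
from h import *
go(.662,.239,.016,.19)"
```

```text
0.0510679027775988 [0.659  0.243  0.1785]
wrist [319. 212.] [0.6723 0.2417] L88.9 W27.7 yaw 0.201
wrist [208. 199.] [0.6783 0.1399] L79.4 W36.5 yaw 0.176
wrist [319. 201.] [0.6645 0.2403] L121.4 W51.4 yaw 0.195
wrist [213. 190.] [0.6742 0.1439] L141.5 W51.4 yaw 0.179
wrist [115. 165.] [0.6638 0.0515] L121.6 W51.3 yaw -0.120
wrist [569. 111.] [0.5424 0.4348] L63.4 W58.5 yaw -0.551
wrist [ 11. 141.] [ 0.6557 -0.0272] L123.6 W30.9 yaw -0.069
t2.2 pos [0.6591 0.2431 0.1789] twist 0.002 then shift [-0.0014 -0.0046  0.1629] q6 -1.57 F [-0.1  0.3  1.6]
```

View pics/w1.png

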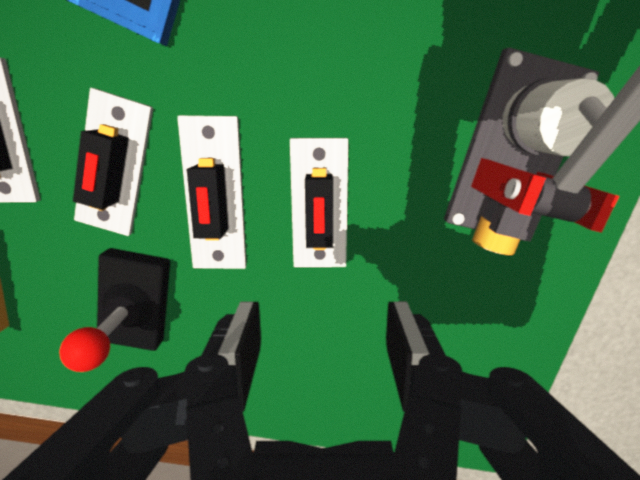

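Wrist view: the target bracket is at (319,201), with L 121, W 51 and yaw 0.195, and a clear gap on each side. It agrees with the top view within 3 mm. I'll descend and grip it.

Request:
apply_moves(
  plan=[
    [[-0.005,-0.004,0.03],-0.004,0.2],
    [[0,0,0.04],0,0.2],
    [[0,0,0.04],0,0.2],
    [[0,0,0.03],0,0.2],
    [[0,0,0.015],0,0.2],
    [[0,0,0.008],0,0.2],
    [[0,0,0],0,0.2],
    [[0,0,0],0,-1],
    [[0,0,0],0,-1],
    [[0,0,0],0,-1],
  ],
  newtons=60,
)

```text
time: 3.2
ee_pos: [0.6653, 0.2391, 0.0147]
orientation: [[-0.981, -0.193, 0.003], [-0.193, 0.981, 0.0], [-0.003, -0.0, -1.0]]
contact_force: [-1.0, -0.6, 0.4]
grip_width: 0.0079
finger_force: 0.0
```

Request:
apply_moves(
  plan=[
    [[0,0,0],0,-1],
    [[0,0,0],0,-1],
    [[0,0,0],0,-1],
    [[0,0,0],0,-1],
    [[0,0,-0.02],0,-1],
    [[0,0,-0.04],0,-1],
    [[0,0,-0.04],0,-1],
    [[0,0,-0.03],0,-1],
    [[0,0,0],0,-1],
    [[0,0,0],0,-1],
  ],
)

```text
time: 4.2
ee_pos: [0.6647, 0.239, 0.144]
orientation: [[-0.981, -0.193, 0.002], [-0.193, 0.981, 0.0], [-0.002, -0.0, -1.0]]
contact_force: [-0.6, -0.5, -0.2]
grip_width: -0.0002
finger_force: 0.0
```

```bash
python3 -c "
from h import *
go(.480,.0734,.146,-.233)"
```

```text
t4.2 pos [0.6647 0.239  0.144 ] twist 0.427 then shift [ 0.1414 -0.2038 -0.0022] q6 -1.58 F [-0.6 -0.5 -0.2]
```

The fingers closed fully on nothing, so I look again.

```bash
python3 look.py .010 w2; python3 - <<'E'
from h import *
img=get_image("top")
for m,r in plates("top",img,.010): print("top",m.round(),r[0].round(4),"L%.1f W%.1f yaw %.3f"%r[1:])
E
```

```text
-0.00015908804603787926 [0.6647 0.239  0.144 ]
wrist [325. 217.] [0.6729 0.2426] L89.6 W28.5 yaw 0.197
wrist [201. 203.] [0.6788 0.1396] L78.9 W37.4 yaw 0.179
wrist [325. 205.] [0.6642 0.2402] L121.2 W51.2 yaw 0.196
wrist [207. 193.] [0.6742 0.1439] L141.1 W51.2 yaw 0.180
wrist [ 99. 164.] [0.6638 0.0514] L121.4 W51.1 yaw -0.121
wrist [612. 109.] [0.5484 0.4395] L64.1 W45.7 yaw 0.449
top [ 12. 446.] [-0.0049  0.8844] L154.1 W69.4 yaw 0.001
top [406. 264.] [ 0.4351 -0.1137] L96.5 W28.1 yaw -0.235
top [381. 258.] [ 0.4499 -0.051 ] L96.7 W28.0 yaw -0.231
top [357. 253.] [0.4647 0.0112] L96.6 W28.4 yaw -0.234
top [333. 248.] [0.4794 0.0735] L96.9 W28.3 yaw -0.223
top [126. 233.] [0.5265 0.6221] L125.5 W56.2 yaw 0.356
top [379. 180.] [ 0.6576 -0.0526] L81.2 W34.4 yaw 0.208
top [449. 176.] [ 0.6645 -0.2374] L79.4 W38.8 yaw 0.029
top [448. 178.] [ 0.6618 -0.2339] L95.1 W53.6 yaw 0.030
top [379. 182.] [ 0.653  -0.0516] L125.1 W53.6 yaw 0.203
top [340. 180.] [0.6616 0.0509] L125.4 W54.3 yaw -0.120
top [306. 177.] [0.6719 0.1433] L144.7 W53.7 yaw 0.178
```

View pics/w2.png

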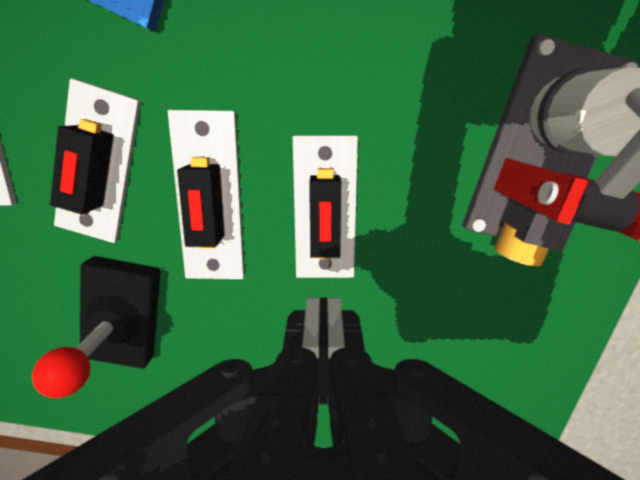

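The bracket at (325,205) hasn't moved, and the shut fingertips end near (323,298), behind where the TCP should project. I check the fingertip position in the side and top cameras.

```bash
python3 - <<'E'
from h import *
s=sense(); p=s["ee_pos"]; out=[]
for n in("side","top"):
    img=get_image(n); m=camera_model(n)
    def pr(p):
        c=m["attitude"].T@(p-m["eye"]); return np.array([m["cx"]+m["fx"]*c[0]/-c[2],m["cy"]-m["fy"]*c[1]/-c[2]])
    print(n,[pr(p-s["orientation"][:,2]*k).round(1) for k in(0,.02,.04)])
    a=pr(p).astype(int); x0,y0=np.clip(a-60,0,None)
    cr=cv2.resize(img[y0:y0+120,x0:x0+120],(390,390),interpolation=2); print(x0,y0)
    cv2.circle(cr,tuple(((pr(p)-[x0,y0])*3.25).astype(int).tolist()),3,(255,0,255),-1); out.append(cr)
cv2.imwrite("pics/tip.png",np.hstack(out))
E
```

```text
side [array([333.2, 179.4]), array([333.5, 174.1]), array([333.7, 168.7])]
273 119
top [array([263.2, 165.7]), array([262. , 163.1]), array([260.7, 160.5])]
203 105
```

View pics/tip.png

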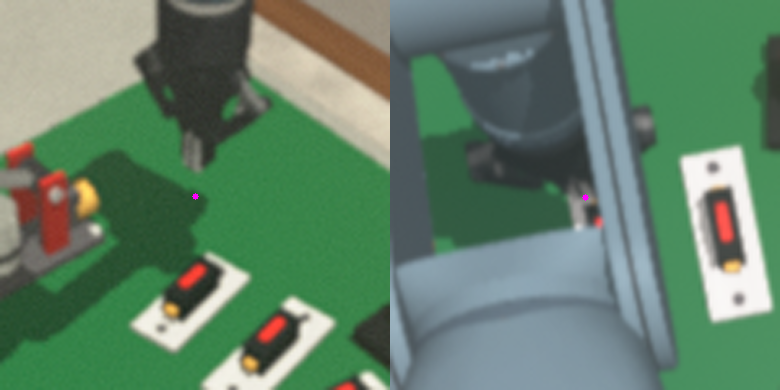

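The side view shows the real fingertips at about crop (192,170), against the reported TCP at (195,196). So the tips end about 30 mm short of the reported TCP, and the wrist picture gives 30–40 mm. My first closing was therefore above the 40 mm housing. I'll go lower by that amount and watch the force.

Request:
apply_moves(
  plan=[
    [[0,0.001,0],-0.002,0.2],
    [[0,0,0],0,0.2],
    [[0,0,0],0,0.2],
    [[0,0,0.04],0,0.2],
    [[0,0,0.04],0,0.2],
    [[0,0,0.04],0,0.2],
    [[0,0,0.018],0,0.2],
    [[0,0,0.008],0,0.2],
    [[0,0,0.006],0,0.2],
    [[0,0,0],0,0.2],
  ],
  newtons=60,
)

```text
time: 5.4
ee_pos: [0.6646, 0.24, -0.0085]
orientation: [[-0.981, -0.195, 0.001], [-0.195, 0.981, 0.0], [-0.001, -0.0, -1.0]]
contact_force: [-0.4, 0.2, -0.1]
grip_width: 0.0513
finger_force: 0.0
```

Request:
apply_moves(
  plan=[
    [[0,0,0.003],0,0.2],
    [[0,0,0],0,0.2],
    [[0,0,0],0,-1],
    [[0,0,0],0,-1],
    [[0,0,0],0,-1],
    [[0,0,0],0,-1],
    [[0,0,0],0,-1],
    [[0,0,0],0,-1],
  ],
)

```text
time: 6.2
ee_pos: [0.6646, 0.2401, -0.0109]
orientation: [[-0.981, -0.195, 0.001], [-0.195, 0.981, 0.0], [-0.001, 0.0, -1.0]]
contact_force: [-1.2, -0.2, 5.4]
grip_width: 0.0225
finger_force: 61.7
```

Gripped at width 22.5 mm with 62 N. Lifting and carrying it to the jig.

Request:
apply_moves(
  plan=[
    [[0,0,-0.03],0,-1],
    [[0,0,-0.04],0,-1],
    [[0,0,-0.04],0,-1],
    [[0,0,0],0.143,-1],
    [[0,0,0],0.143,-1],
    [[0,0,0],0.143,-1],
    [[0.024,-0.034,0],0,-1],
    [[0.024,-0.034,0],0,-1],
    [[0.024,-0.034,0],0,-1],
    [[0.024,-0.034,0],0,-1],
  ],
)

```text
time: 7.2
ee_pos: [0.5371, 0.1288, 0.097]
orientation: [[-0.973, 0.23, -0.002], [0.23, 0.973, -0.0], [0.002, -0.001, -1.0]]
contact_force: [1.3, -1.0, -2.9]
grip_width: 0.0224
finger_force: 60.8
```

Request:
apply_moves(
  plan=[
    [[0.024,-0.034,0],0,-1],
    [[0.022,-0.034,0],0,-1],
    [[0,0,0],0,-1],
    [[0,0,0],0,-1],
    [[0,0,0],0,-1],
  ],
)

```text
time: 7.7
ee_pos: [0.4797, 0.0744, 0.0981]
orientation: [[-0.973, 0.231, 0.001], [0.231, 0.973, 0.0], [-0.001, 0.0, -1.0]]
contact_force: [0.2, 0.5, -3.1]
grip_width: 0.0223
finger_force: 60.9
```

```bash
cat > jig.py <<'E'
import sys
from h import *
np.set_printoptions(precision=4,suppress=True)
s=sense(); img=get_image("wrist"); hsv=cv2.cvtColor(img,cv2.COLOR_BGR2HSV)
b=cv2.inRange(hsv,(100,120,60),(128,255,255))
cs,_=cv2.findContours(b,cv2.RETR_LIST,cv2.CHAIN_APPROX_NONE)
for c in cs:
    if cv2.contourArea(c)>2000:
        P=onplane("wrist",c[:,0],.020,s); print("blue@.02",c[:,0].mean(0).round(),c[:,0].min(0),c[:,0].max(0),*rect(P))
for m,r in plates("wrist",img,.012,s,1000): print("white",m.round(),r[0],"L%.1f W%.1f yaw %.3f"%r[1:])
cv2.imwrite("pics/%s.png"%sys.argv[1],img)
go(.480,.0734,.09,-.233)
E
python3 jig.py j1
```

```text
blue@.02 [233. 225.] [202 156] [262 295] [0.4643 0.0142] 100.77452850341797 35.47267532348633 -0.23165972795244993
blue@.02 [143. 224.] [106 156] [177 295] [ 0.4499 -0.0464] 100.74268341064453 35.54813766479492 -0.2322959571368699
blue@.02 [ 53. 225.] [ 11 156] [ 93 296] [ 0.4359 -0.1072] 101.56951141357422 35.58761215209961 -0.231401667642821
blue@.02 [153. 215.] [  0 128] [378 322] [ 0.4589 -0.0193] 262.5589294433594 140.90061950683594 1.337915006850427
white [329. 408.] [0.6428 0.0384] L69.5 W62.3 yaw -0.213
white [233. 226.] [0.4667 0.0115] L92.8 W25.1 yaw -0.232
white [143. 226.] [ 0.4519 -0.0511] L92.8 W25.2 yaw -0.232
white [ 53. 226.] [ 0.437  -0.1136] L92.8 W25.0 yaw -0.231
t7.8 pos [0.4798 0.0746 0.0981] twist 0.001 then shift [-0.0005 -0.0011  0.0081] q6 -1.41 F [-0.9 -1.3 -2.6]
```

View pics/j1.png

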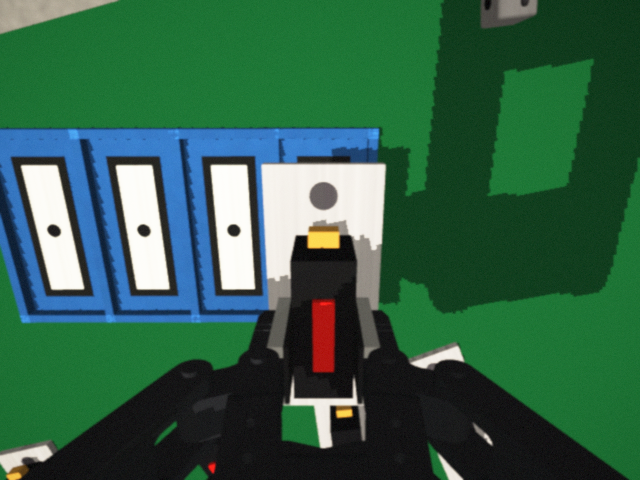

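Wrist view: the held plate is centred in the fingers, with its front edge at row 163 and columns 263–386. The jig pockets' white floors are at (233,226), (143,226) and (53,226), 64 mm apart and 2 mm farther in x than from the top camera. The bracket showed that same bias, so I use wrist coordinates for both.

Request:
apply_moves(
  plan=[
    [[-0.002,-0.0005,0.03],0,-1],
    [[0,0,0.03],0,-1],
    [[0,0,0.02],0,-1],
    [[0,0,0.01],0,-1],
    [[0,0,0.006],0,-1],
    [[0,0,0.004],0,-1],
    [[0,0,0],0,-1],
    [[0,0,0],0,-0.32],
    [[0,0,0],0,-0.32],
    [[0,0,0],0,-0.32],
  ],
)

```text
time: 8.75
ee_pos: [0.4815, 0.0731, -0.001]
orientation: [[-0.973, 0.231, 0.002], [0.231, 0.973, -0.0], [-0.002, 0.0, -1.0]]
contact_force: [-0.5, -0.7, -0.2]
grip_width: 0.0286
finger_force: 0.0
```

Request:
apply_moves(
  plan=[
    [[0,0,-0.005],0,-0.32],
    [[0,0,-0.015],0,-0.32],
    [[0,0,-0.03],0,0.2],
    [[0,0,-0.04],0,0.2],
    [[0,0,-0.04],0,0.2],
    [[0,0,0],0,0.2],
    [[0,0,0],0,0.2],
    [[0,0,0],0,0.2],
  ],
)

```text
time: 9.55
ee_pos: [0.4797, 0.0733, 0.1273]
orientation: [[-0.973, 0.231, -0.002], [0.231, 0.973, 0.0], [0.002, -0.0, -1.0]]
contact_force: [-0.1, 0.9, 0.1]
grip_width: 0.0514
finger_force: 0.0
```

```bash
python3 look.py .018; python3 look.py .010|grep wrist; python3 -c "
from h import *
go(.6742,.1439,.13,.18)"
```

```text
0.051373385630417295 [0.4797 0.0733 0.1273]
wrist [345. 397.] [0.6504 0.0535] L105.4 W49.7 yaw -0.121
wrist [324. 229.] [0.49   0.0719] L88.9 W29.3 yaw -0.233
wrist [323. 215.] [0.4814 0.0731] L120.7 W51.2 yaw -0.233
wrist [79. 14.] [ 0.301  -0.0475] L127.4 W26.9 yaw 1.564
wrist [345. 397.] [0.6568 0.0526] L107.3 W51.0 yaw -0.121
wrist [324. 229.] [0.4919 0.0712] L91.2 W30.0 yaw -0.217
wrist [243. 216.] [0.4672 0.011 ] L93.4 W25.4 yaw -0.232
wrist [161. 216.] [ 0.4523 -0.052 ] L93.4 W25.5 yaw -0.232
wrist [ 79. 216.] [ 0.4374 -0.1149] L93.4 W25.5 yaw -0.233
wrist [323. 216.] [0.4836 0.0726] L124.8 W52.5 yaw -0.233
wrist [80. 14.] [ 0.2979 -0.0506] L132.1 W27.9 yaw 1.569
t9.7 pos [0.4795 0.0733 0.1267] twist -0.413 then shift [-0.2042  0.0346 -0.0039] q6 -1.42 F [-0.1 -0.5 -0.8]
```

Seated: the plate at (323,215) measures 120.7 × 51.2 mm on the z=18 mm plane, 1 mm from the pocket centre. Next is the full-length bracket at (.664,.0515).

```bash
python3 -c "
from h import *
go(.6638,.0515,.11,-.121)"
```

```text
t9.7 pos [0.4795 0.0733 0.1267] twist -0.112 then shift [-0.1857  0.0006  0.0162] q6 -1.42 F [-0.1 -0.5 -0.8]
```

Request:
apply_moves(
  plan=[
    [[0,0,0],-0.112,0.2],
    [[-0.037,0,0],0,0.2],
    [[-0.037,0,0],0,0.2],
    [[-0.037,0,0],0,0.2],
    [[-0.037,0,0],0,0.2],
    [[-0.037,0,0.01],0,0.2],
    [[0,0,0.006],0,0.2],
    [[0,0,0],0,0.2],
    [[0,0,0],0,0.2],
    [[0,0,0],0,0.2],
  ],
)

```text
time: 10.65
ee_pos: [0.6634, 0.0513, 0.1125]
orientation: [[-0.993, 0.12, -0.0], [0.12, 0.993, 0.0], [0.0, 0.0, -1.0]]
contact_force: [0.0, -0.1, -0.6]
grip_width: 0.0513
finger_force: 0.0
```

```bash
python3 look.py .010; python3 -c "
from h import *
go(.6638,.0515,-.008,-.121)"
```

```text
0.05126385580643076 [0.6634 0.0513 0.1125]
wrist [324. 230.] [0.6726 0.0514] L88.7 W28.6 yaw -0.134
wrist [455. 226.] [0.6795 0.1498] L84.1 W36.8 yaw 0.182
wrist [234. 236.] [ 0.6796 -0.0238] L121.4 W51.3 yaw 0.199
wrist [324. 215.] [0.6638 0.0517] L120.4 W51.1 yaw -0.120
wrist [445. 212.] [0.6736 0.1433] L140.1 W50.2 yaw 0.178
t10.7 pos [0.6637 0.0512 0.1129] twist 0.001 then shift [-0.      0.0003  0.1209] q6 -1.54 F [ 0.4 -0.1  0.1]
```

The full-length bracket at (234,236) has been knocked aside to (.680,-.024). The one at (324,215) is where I expect it and clear of that one, so I grip it.

Request:
apply_moves(
  plan=[
    [[0,0,0.04],0,0.2],
    [[0,0,0.04],0,0.2],
    [[0,0,0.025],0,0.2],
    [[0,0,0.01],0,0.2],
    [[0,0,0.005],0,0.2],
    [[0,0,0],0,-1],
    [[0,0,0],0,-1],
    [[0,0,0],0,-1],
    [[0,0,0],0,-1],
    [[0,0,0],0,-1],
  ],
)

```text
time: 11.7
ee_pos: [0.6659, 0.0508, -0.0057]
orientation: [[-0.993, 0.12, 0.004], [0.12, 0.993, -0.0], [-0.004, 0.0, -1.0]]
contact_force: [-0.1, -1.0, 6.9]
grip_width: 0.0221
finger_force: 60.8
```

Request:
apply_moves(
  plan=[
    [[0,0,0],0,-1],
    [[0,0,-0.03],0,-1],
    [[0,0,-0.04],0,-1],
    [[0,0,-0.03],0,-1],
    [[0,0,0],0,-1],
    [[0,0,0],0,-1],
  ],
)

```text
time: 12.3
ee_pos: [0.6645, 0.0509, 0.0927]
orientation: [[-0.993, 0.12, 0.001], [0.12, 0.993, -0.0], [-0.001, 0.0, -1.0]]
contact_force: [-0.7, -0.5, -2.3]
grip_width: 0.0223
finger_force: 59.9
```

```bash
python3 -c "
from h import *
go(.4666,.0116,.09,-.232)"
```

```text
t12.3 pos [0.6645 0.0509 0.0927] twist 0.111 then shift [ 0.1836 -0.0838  0.0024] q6 -1.54 F [-0.7 -0.5 -2.3]
```

Request:
apply_moves(
  plan=[
    [[0,0,0],0.111,-1],
    [[0.0365,-0.017,0],0,-1],
    [[0.0365,-0.017,0],0,-1],
    [[0.0365,-0.017,0],0,-1],
    [[0.0365,-0.0165,0],0,-1],
    [[0.0365,-0.0165,0],0,-1],
    [[0,0,0],0,-1],
    [[0,0,0],0,-1],
    [[0,0,0],0,-1],
  ],
)

```text
time: 13.2
ee_pos: [0.4681, 0.0111, 0.0916]
orientation: [[-0.973, 0.23, 0.0], [0.23, 0.973, 0.0], [-0.0, 0.0, -1.0]]
contact_force: [0.4, 0.2, -1.7]
grip_width: 0.0219
finger_force: 59.9
```

```bash
cat > held.py <<'E'
from h import *
import sys
np.set_printoptions(precision=4,suppress=True)
# held plate: front edge and sides from the wrist image, top plane = grasp-referenced
s=sense(); img=get_image("wrist"); z=s["ee_pos"][2]+float(sys.argv[1])
hsv=cv2.cvtColor(img,cv2.COLOR_BGR2HSV); w=cv2.inRange(hsv,(0,0,110),(179,60,255))
n,lab,st,ce=cv2.connectedComponentsWithStats(w); k=lab[180,290] or lab[185,300]
ys,xs=np.nonzero(lab==k); y0=ys.min(); print("front row",y0,"area",st[k][4])
for r in (y0+8,y0+30,y0+60):
    x=xs[ys==r]; P=onplane("wrist",[(x.min()-.5,r),(x.max()+.5,r)],z,s)
    print(r,x.min(),x.max(),"tool:",((P-s["ee_pos"])@s["orientation"])[:,:2].round(4).tolist())
P=onplane("wrist",[(323,y0-.5)],z,s); print("front tool x",((P-s["ee_pos"])@s["orientation"])[0].round(4))
E
python3 held.py .0165; python3 -c "
from h import *
go(.4666,.0116,.003,-.232)"
```

```text
front row 140 area 18360
148 384 462 tool: [[0.0659, 0.0248], [0.0659, 0.0573]]
170 264 460 tool: [[0.0569, -0.0251], [0.0569, 0.0575]]
200 265 456 tool: [[0.0441, -0.0253], [0.0441, 0.0572]]
front tool x [ 0.0693 -0.0001 -0.0165]
t13.2 pos [0.4684 0.0111 0.0917] twist 0.000 then shift [0.0019 0.0001 0.0887] q6 -1.55 F [ 0.2 -0.3 -2.7]
```

Request:
apply_moves(
  plan=[
    [[0.001,0,0.03],0,-1],
    [[0,0,0.03],0,-1],
    [[0,0,0.014],0,-1],
    [[0,0,0.007],0,-1],
    [[0,0,0.004],0,-1],
    [[0,0,0.003],0,-1],
    [[0,0,0],0,-1],
    [[0,0,0],0,-0.32],
    [[0,0,0],0,-0.32],
    [[0,0,0],0,-0.32],
  ],
)

```text
time: 14.25
ee_pos: [0.4671, 0.0112, 0.0048]
orientation: [[-0.973, 0.23, 0.002], [0.23, 0.973, -0.0], [-0.002, 0.0, -1.0]]
contact_force: [1.0, -0.9, 0.5]
grip_width: 0.0293
finger_force: 0.0
```

Request:
apply_moves(
  plan=[
    [[0,0,-0.005],0,-0.32],
    [[0,0,-0.015],0,-0.32],
    [[0,0,-0.03],0,0.2],
    [[0,0,-0.04],0,0.2],
    [[0,0,-0.03],0,0.2],
    [[0,0,0],0,0.2],
    [[0,0,0],0,0.2],
    [[0,0,0],0,0.2],
  ],
)

```text
time: 15.05
ee_pos: [0.4655, 0.0115, 0.1233]
orientation: [[-0.973, 0.23, -0.002], [0.23, 0.973, 0.0], [0.002, -0.0, -1.0]]
contact_force: [0.3, 0.0, -1.3]
grip_width: 0.0509
finger_force: 0.0
```

```bash
python3 look.py .018; python3 -c "
from h import *
go(.6796,-.0238,.11,.199)"
```

```text
0.050887712201766765 [0.4655 0.0115 0.1233]
wrist [329. 412.] [ 0.6503 -0.0267] L74.8 W49.9 yaw 0.200
wrist [506. 357.] [0.6291 0.1342] L61.9 W50.0 yaw 0.177
wrist [412. 229.] [0.4904 0.0757] L88.6 W37.0 yaw -0.224
wrist [323. 228.] [0.4737 0.01  ] L89.2 W28.8 yaw -0.232
wrist [406. 216.] [0.4813 0.0725] L120.8 W50.1 yaw -0.232
wrist [323. 214.] [0.4653 0.0116] L120.5 W51.2 yaw -0.233
t15.1 pos [0.4654 0.0116 0.123 ] twist -0.431 then shift [-0.2031 -0.077   0.0125] q6 -1.55 F [ 0.7  0.2 -0.6]
```

Second bracket is seated: (.4653,.0116), 120.5 × 51.2 mm. Now the knocked one.

Request:
apply_moves(
  plan=[
    [[0,0,0],-0.144,0.2],
    [[0,0,0],-0.144,0.2],
    [[0,0,0],-0.143,0.2],
    [[-0.041,-0.0155,0],0,0.2],
    [[-0.041,-0.0155,0],0,0.2],
    [[-0.041,-0.0155,0],0,0.2],
    [[-0.041,-0.0155,0.01],0,0.2],
    [[-0.039,-0.015,0],0,0.2],
    [[0,0,0],0,0.2],
    [[0,0,0],0,0.2],
  ],
)

```text
time: 16.1
ee_pos: [0.6798, -0.024, 0.1111]
orientation: [[-0.98, -0.198, -0.005], [-0.198, 0.98, 0.001], [0.004, 0.002, -1.0]]
contact_force: [-0.4, -0.2, -0.3]
grip_width: 0.051
finger_force: 0.0
```

```bash
python3 look.py .010; python3 -c "
from h import *
go(.6796,-.0238,-.008,.199)"
```

```text
0.05098769262763293 [ 0.6798 -0.024   0.1111]
wrist [324. 230.] [ 0.6882 -0.0214] L89.0 W28.7 yaw 0.203
wrist [534. 248.] [0.6735 0.1439] L139.8 W51.3 yaw 0.172
wrist [323. 216.] [ 0.6797 -0.0237] L120.6 W51.1 yaw 0.198
wrist [ 44. 142.] [ 0.6645 -0.2336] L91.2 W50.6 yaw 0.029
t16.1 pos [ 0.6792 -0.0237  0.112 ] twist 0.000 then shift [-0.0008 -0.0004  0.12  ] q6 -1.97 F [-0.8  0.6 -0.7]
```

Request:
apply_moves(
  plan=[
    [[0,0,0.04],0,0.2],
    [[0,0,0.04],0,0.2],
    [[0,0,0.025],0,0.2],
    [[0,0,0.01],0,0.2],
    [[0,0,0.004],0,0.2],
    [[0,0,0],0,0.2],
    [[0,0,0],0,-1],
    [[0,0,0],0,-1],
    [[0,0,0],0,-1],
    [[0,0,0],0,-1],
  ],
)

```text
time: 17.15
ee_pos: [0.682, -0.0242, -0.0026]
orientation: [[-0.98, -0.198, 0.003], [-0.198, 0.98, -0.001], [-0.003, -0.001, -1.0]]
contact_force: [-2.0, -0.2, 6.4]
grip_width: 0.0216
finger_force: 59.2
```

Request:
apply_moves(
  plan=[
    [[0,0,0],0,-1],
    [[0,0,0],0,-1],
    [[0,0,-0.03],0,-1],
    [[0,0,-0.04],0,-1],
    [[0,0,-0.03],0,-1],
    [[0,0,0],0,-1],
    [[0,0,0],0,-1],
  ],
)

```text
time: 17.85
ee_pos: [0.6808, -0.024, 0.0954]
orientation: [[-0.98, -0.198, 0.001], [-0.198, 0.98, -0.0], [-0.001, -0.0, -1.0]]
contact_force: [-0.2, -0.1, -2.9]
grip_width: 0.0217
finger_force: 59.5
```

```bash
python3 -c "
from h import *
go(.4522,-.0509,.09,-.232)"
```

```text
t17.9 pos [ 0.6808 -0.024   0.0954] twist 0.431 then shift [ 0.2162 -0.0787  0.0052] q6 -1.97 F [-0.2 -0.1 -2.9]
```

Request:
apply_moves(
  plan=[
    [[0,0,0],0.144,-1],
    [[0,0,0],0.144,-1],
    [[0,0,0],0.143,-1],
    [[0.036,-0.013,0],0,-1],
    [[0.036,-0.013,0],0,-1],
    [[0.036,-0.013,0],0,-1],
    [[0.036,-0.013,0],0,-1],
    [[0.036,-0.013,0],0,-1],
    [[0.0355,-0.0137,0],0,-1],
    [[0,0,0],0,-1],
  ],
)

```text
time: 18.85
ee_pos: [0.4451, -0.0494, 0.0922]
orientation: [[-0.973, 0.23, -0.01], [0.23, 0.973, 0.003], [0.011, 0.001, -1.0]]
contact_force: [0.7, -0.6, -3.8]
grip_width: 0.0214
finger_force: 59.6
```

```bash
python3 -c "
from h import *
go(.4530,-.0512,.006,-.232)"
```

```text
t18.9 pos [ 0.4451 -0.0494  0.0922] twist -0.001 then shift [-0.009   0.      0.0861] q6 -1.70 F [ 0.7 -0.6 -3.8]
```

Request:
apply_moves(
  plan=[
    [[0,0,0],0,-1],
    [[0,0,0],0,-1],
    [[0,0,0],0,-1],
    [[0,0,0],0,-1],
  ],
)

```text
time: 19.25
ee_pos: [0.4535, -0.051, 0.0948]
orientation: [[-0.973, 0.229, -0.0], [0.229, 0.973, 0.0], [0.0, 0.0, -1.0]]
contact_force: [-0.1, -0.7, -2.6]
grip_width: 0.0212
finger_force: 59.6
```

```bash
python3 -c "
from h import *
go(.4530,-.0512,.006,-.232)"
```

```text
t19.2 pos [ 0.4535 -0.051   0.0948] twist 0.001 then shift [ 0.0004 -0.0003  0.0888] q6 -1.70 F [-0.1 -0.7 -2.6]
```

Request:
apply_moves(
  plan=[
    [[0,0,0.03],0,-1],
    [[0,0,0.03],0,-1],
    [[0,0,0.014],0,-1],
    [[0,0,0.007],0,-1],
    [[0,0,0.004],0,-1],
    [[0,0,0.004],0,-1],
    [[0,0,0],0,-1],
    [[0,0,0],0,-0.32],
    [[0,0,0],0,-0.32],
    [[0,0,0],0,-0.32],
  ],
)

```text
time: 20.25
ee_pos: [0.4535, -0.0513, 0.0067]
orientation: [[-0.973, 0.23, 0.001], [0.23, 0.973, -0.001], [-0.002, -0.0, -1.0]]
contact_force: [-0.9, -0.4, -0.4]
grip_width: 0.0292
finger_force: 0.0
```

Request:
apply_moves(
  plan=[
    [[0,0,-0.005],0,-0.32],
    [[0,0,-0.015],0,-0.32],
    [[0,0,-0.03],0,0.2],
    [[0,0,-0.04],0,0.2],
    [[0,0,-0.03],0,0.2],
    [[0,0,0],0,0.2],
    [[0,0,0],0,0.2],
    [[0,0,0],0,0.2],
  ],
)

```text
time: 21.05
ee_pos: [0.452, -0.0507, 0.1253]
orientation: [[-0.973, 0.23, -0.002], [0.23, 0.973, 0.001], [0.002, 0.0, -1.0]]
contact_force: [-0.6, 0.6, 0.3]
grip_width: 0.0508
finger_force: 0.0
```

```bash
python3 look.py .018; python3 -c "
from h import *
go(.6735,.1437,.11,.177)"
```

```text
0.05078586399793546 [ 0.452  -0.0507  0.1253]
wrist [575. 367.] [0.6405 0.1348] L85.4 W50.0 yaw 0.177
wrist [323. 226.] [ 0.4596 -0.0523] L88.7 W28.8 yaw -0.232
wrist [412. 225.] [0.4744 0.014 ] L88.6 W36.7 yaw -0.234
wrist [484. 215.] [0.4813 0.0737] L120.8 W49.8 yaw -0.239
wrist [323. 213.] [ 0.4511 -0.0507] L120.2 W51.2 yaw -0.232
wrist [407. 212.] [0.465  0.0115] L120.0 W51.4 yaw -0.233
t21.1 pos [ 0.4518 -0.0507  0.125 ] twist -0.409 then shift [-0.2525  0.1523  0.0144] q6 -1.70 F [-0.6  0.1 -0.1]
```

All three full-length brackets are seated: (.4813,.073), (.465,.0115) and (.4511,-.0507). Next, the long look-alike goes to the bin.

Request:
apply_moves(
  plan=[
    [[0,0,0],-0.137,0.2],
    [[0,0,0],-0.136,0.2],
    [[0,0,0],-0.136,0.2],
    [[-0.042,0.0255,0],0,0.2],
    [[-0.042,0.0255,0],0,0.2],
    [[-0.042,0.0255,0],0,0.2],
    [[-0.042,0.0255,0],0,0.2],
    [[-0.042,0.0255,0.005],0,0.2],
    [[-0.0425,0.025,0.01],0,0.2],
  ],
)

```text
time: 22.0
ee_pos: [0.6753, 0.145, 0.1098]
orientation: [[-0.984, -0.176, -0.001], [-0.176, 0.984, -0.0], [0.001, 0.0, -1.0]]
contact_force: [0.6, -0.1, 0.4]
grip_width: 0.0512
finger_force: 0.0
```

Request:
apply_moves(
  plan=[
    [[0,0,0],0,0.2],
    [[0,0,0],0,0.2],
    [[0,0,0],0,0.2],
  ],
)

```text
time: 22.3
ee_pos: [0.6731, 0.1427, 0.1101]
orientation: [[-0.984, -0.176, -0.002], [-0.176, 0.984, -0.0], [0.003, -0.0, -1.0]]
contact_force: [-0.1, -0.5, 0.3]
grip_width: 0.0513
finger_force: 0.0
```

```bash
python3 look.py .010; python3 -c "
from h import *
go(.6735,.1437,-.006,.177)"
```

```text
0.05134050193933484 [0.6731 0.1427 0.1101]
wrist [325. 229.] [0.6782 0.1451] L79.5 W27.3 yaw 0.184
wrist [325. 216.] [0.6742 0.1441] L140.7 W51.5 yaw 0.179
t22.4 pos [0.6734 0.1424 0.111 ] twist -0.001 then shift [-0.0005  0.0013  0.117 ] q6 -1.70 F [ 0.3  0.4 -0.2]
```

Request:
apply_moves(
  plan=[
    [[-0.001,0.0015,0.04],0,0.2],
    [[0,0,0.04],0,0.2],
    [[0,0,0.022],0,0.2],
    [[0,0,0.01],0,0.2],
    [[0,0,0.005],0,0.2],
    [[0,0,0],0,0.2],
    [[0,0,0],0,-1],
    [[0,0,0],0,-1],
    [[0,0,0],0,-1],
    [[0,0,0],0,-1],
  ],
)

```text
time: 23.35
ee_pos: [0.6763, 0.145, -0.0037]
orientation: [[-0.984, -0.176, 0.003], [-0.176, 0.984, -0.0], [-0.003, -0.001, -1.0]]
contact_force: [-1.3, 0.4, 6.4]
grip_width: 0.0219
finger_force: 59.5
```

Request:
apply_moves(
  plan=[
    [[0,0,0],0,-1],
    [[0,0,0],0,-1],
    [[0,0,-0.03],0,-1],
    [[0,0,-0.04],0,-1],
    [[0,0,-0.04],0,-1],
    [[0,0,-0.03],0,-1],
    [[0,0,0],0,-1],
    [[0,0,0],0,-1],
  ],
)

```text
time: 24.15
ee_pos: [0.6748, 0.1451, 0.1341]
orientation: [[-0.984, -0.176, 0.0], [-0.176, 0.984, 0.0], [-0.0, -0.0, -1.0]]
contact_force: [0.6, 0.2, -3.4]
grip_width: 0.0211
finger_force: 59.6
```

```bash
python3 -c "
from h import *
go(.435,-.37,.13,-.10)"
```

```text
t24.1 pos [0.6748 0.1451 0.1341] twist 0.277 then shift [ 0.1872 -0.5365  0.0041] q6 -1.70 F [ 0.6  0.2 -3.4]
```

Request:
apply_moves(
  plan=[
    [[0,0,0],0.139,-1],
    [[0,0,0],0.138,-1],
    [[0.0134,-0.0383,0],0,-1],
    [[0.0134,-0.0383,0],0,-1],
    [[0.0134,-0.0383,0],0,-1],
    [[0.0134,-0.0383,0],0,-1],
    [[0.0134,-0.0383,0],0,-1],
    [[0.0134,-0.0383,0],0,-1],
    [[0.0134,-0.0383,0],0,-1],
    [[0.0134,-0.0383,0],0,-1],
  ],
)

```text
time: 25.15
ee_pos: [0.5352, -0.1496, 0.1314]
orientation: [[-0.995, 0.1, -0.004], [0.1, 0.995, 0.002], [0.005, 0.002, -1.0]]
contact_force: [0.9, -0.1, -2.2]
grip_width: 0.0217
finger_force: 59.8
```

Request:
apply_moves(
  plan=[
    [[0.0134,-0.0383,0],0,-1],
    [[0.0134,-0.0383,0],0,-1],
    [[0.0134,-0.0383,0],0,-1],
    [[0.0134,-0.0383,0],0,-1],
    [[0.0134,-0.0383,0],0,-1],
    [[0.0134,-0.0383,0],0,-1],
    [[0,0,0],0,-1],
    [[0,0,0],0,-1],
    [[0,0,0],0,-1],
    [[0,0,0],0,-1],
  ],
)

```text
time: 26.15
ee_pos: [0.4351, -0.3682, 0.1333]
orientation: [[-0.995, 0.098, -0.001], [0.098, 0.995, 0.002], [0.001, 0.002, -1.0]]
contact_force: [-0.2, 0.2, -3.0]
grip_width: 0.0218
finger_force: 60.0
```

```bash
python3 -c "
from h import *
go(.435,-.37,.03,-.10)
cv2.imwrite('pics/bin1.png',get_image('wrist'))"
```

```text
t26.1 pos [ 0.4351 -0.3682  0.1333] twist 0.002 then shift [-0.0002 -0.002   0.1033] q6 -2.37 F [-0.2  0.2 -3. ]
```

View pics/bin1.png

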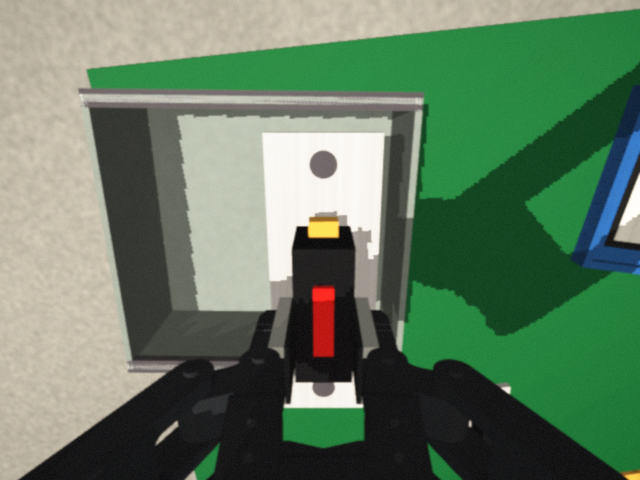

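Wrist view: the plate is held over the bin's right part, with rim corners near (82,91), (424,96) and (130,371). I check the rim against the held plate in numbers before lowering.

```bash
python3 - <<'E'
from h import *
s=sense()
P=onplane("wrist",[(82,91),(424,96),(130,371),(403,340)],.084,s); print(P.round(4)); print(((P-s["ee_pos"])@s["orientation"]).round(3)[:,:2], np.linalg.norm(P[0]-P[1]),np.linalg.norm(P[0]-P[2]))
Q=onplane("wrist",[(262,131),(386,131),(290,408),(364,408)],.1333+.013,s); print(((Q-s["ee_pos"])@s["orientation"]).round(3)[:,:2])
E
```

```text
[[ 0.3324 -0.492   0.084 ]
 [ 0.3535 -0.3041  0.084 ]
 [ 0.5154 -0.5125  0.084 ]
 [ 0.5091 -0.3209  0.084 ]]
[[ 0.09  -0.133]
 [ 0.088  0.056]
 [-0.094 -0.136]
 [-0.069  0.054]] 0.18907402239319643 0.18414228052287718
[[ 0.072 -0.026]
 [ 0.072  0.026]
 [-0.07  -0.018]
 [-0.07   0.022]]
```

Request:
apply_moves(
  plan=[
    [[0,-0.003,0.03],0,-1],
    [[0,0,0.03],0,-1],
    [[0,0,0.025],0,-1],
    [[0,0,0.015],0,-1],
    [[0,0,0],0,-1],
    [[0,0,0],0,-1],
    [[0,0,0],0,0],
    [[0,0,0],0,0],
    [[0,0,0],0,0],
    [[0,0,0],0,0],
  ],
)

```text
time: 27.2
ee_pos: [0.435, -0.3733, 0.035]
orientation: [[-0.995, 0.1, 0.001], [0.1, 0.995, -0.001], [-0.001, -0.001, -1.0]]
contact_force: [-0.3, 1.1, -0.0]
grip_width: 0.0425
finger_force: 0.0
```

Request:
apply_moves(
  plan=[
    [[0,0,-0.02],0,0],
    [[0,0,-0.04],0,0],
    [[0,0,-0.04],0,0.2],
    [[0,0,0],0,0.2],
    [[0,0,0],0,0.2],
    [[0,0,0],0,0.2],
  ],
)

```text
time: 27.8
ee_pos: [0.434, -0.3722, 0.1332]
orientation: [[-0.995, 0.1, -0.001], [0.1, 0.995, 0.001], [0.001, 0.001, -1.0]]
contact_force: [-0.2, -0.3, -0.8]
grip_width: 0.0511
finger_force: 0.0
```

```bash
python3 look.py .014 bin2; python3 -c "
from h import *
go(.6645,-.2336,.11,.03)"
```

```text
0.051094537108640904 [ 0.434  -0.3722  0.1332]
wrist [321. 219.] [ 0.4377 -0.3742] L78.7 W27.3 yaw -0.091
t27.9 pos [ 0.4339 -0.372   0.1328] twist -0.130 then shift [-0.2347  0.1314  0.0226] q6 -2.37 F [-0.8 -0.5 -0.4]
```

The long bracket lies in the bin. Now the short one.

Request:
apply_moves(
  plan=[
    [[0,0,0],-0.13,0.2],
    [[-0.039,0.022,0],0,0.2],
    [[-0.039,0.022,0],0,0.2],
    [[-0.039,0.022,0],0,0.2],
    [[-0.039,0.022,0],0,0.2],
    [[-0.039,0.022,0.01],0,0.2],
    [[-0.04,0.0215,0.012],0,0.2],
    [[0,0,0],0,0.2],
    [[0,0,0],0,0.2],
    [[0,0,0],0,0.2],
  ],
)

```text
time: 28.85
ee_pos: [0.6644, -0.2347, 0.1112]
orientation: [[-1.0, -0.03, -0.002], [-0.03, 1.0, 0.0], [0.002, 0.0, -1.0]]
contact_force: [-0.5, -0.6, -0.7]
grip_width: 0.0514
finger_force: 0.0
```

```bash
python3 look.py .010; python3 -c "
from h import *
go(.6645,-.2336,-.006,.03)"
```

```text
0.051449323188496536 [ 0.6644 -0.2347  0.1112]
wrist [325. 227.] [ 0.6679 -0.2329] L79.4 W27.4 yaw 0.030
wrist [325. 219.] [ 0.6645 -0.2333] L91.3 W51.5 yaw 0.030
t28.9 pos [ 0.6644 -0.2352  0.112 ] twist -0.001 then shift [-0.0002  0.0016  0.118 ] q6 -2.10 F [0.1 0.3 0.3]
```

Request:
apply_moves(
  plan=[
    [[0,0.0015,0.04],0,0.2],
    [[0,0,0.04],0,0.2],
    [[0,0,0.022],0,0.2],
    [[0,0,0.01],0,0.2],
    [[0,0,0.005],0,0.2],
    [[0,0,0],0,0.2],
    [[0,0,0],0,-1],
    [[0,0,0],0,-1],
    [[0,0,0],0,-1],
    [[0,0,0],0,-1],
  ],
)

```text
time: 29.9
ee_pos: [0.6667, -0.2334, -0.0027]
orientation: [[-1.0, -0.03, 0.003], [-0.03, 1.0, -0.002], [-0.003, -0.002, -1.0]]
contact_force: [0.7, -0.6, 5.6]
grip_width: 0.0215
finger_force: 59.3
```

Request:
apply_moves(
  plan=[
    [[0,0,0],0,-1],
    [[0,0,0],0,-1],
    [[0,0,-0.03],0,-1],
    [[0,0,-0.04],0,-1],
    [[0,0,-0.04],0,-1],
    [[0,0,-0.03],0,-1],
    [[0,0,0],0,-1],
    [[0,0,0],0,-1],
  ],
)

```text
time: 30.7
ee_pos: [0.6654, -0.2326, 0.1351]
orientation: [[-1.0, -0.03, 0.0], [-0.03, 1.0, -0.0], [-0.0, -0.0, -1.0]]
contact_force: [-0.7, -0.0, -4.7]
grip_width: 0.0216
finger_force: 59.6
```

```bash
python3 -c "
from h import *
go(.421,-.448,.13,-.10)"
```

```text
t30.7 pos [ 0.6654 -0.2326  0.1351] twist 0.130 then shift [ 0.2217 -0.2387  0.0051] q6 -2.10 F [-0.7 -0.  -4.7]
```

Request:
apply_moves(
  plan=[
    [[0,0,0],0.13,-1],
    [[0.0275,-0.03,0],0,-1],
    [[0.0275,-0.03,0],0,-1],
    [[0.0275,-0.03,0],0,-1],
    [[0.0275,-0.03,0],0,-1],
    [[0.0275,-0.03,0],0,-1],
    [[0.0275,-0.03,0],0,-1],
    [[0.0275,-0.03,0],0,-1],
    [[0.024,-0.0287,0],0,-1],
    [[0,0,0],0,-1],
  ],
)

```text
time: 31.7
ee_pos: [0.4215, -0.451, 0.1321]
orientation: [[-0.995, 0.105, -0.005], [0.105, 0.995, 0.003], [0.005, 0.002, -1.0]]
contact_force: [1.3, 0.6, -3.2]
grip_width: 0.0217
finger_force: 59.8
```

Request:
apply_moves(
  plan=[
    [[0,0,0],0,-1],
    [[0,0,0],0,-1],
    [[0,0,0.03],0,-1],
    [[0,0,0.03],0,-1],
    [[0,0,0.025],0,-1],
    [[0,0,0.015],0,-1],
    [[0,0,0],0,-1],
    [[0,0,0],0,-1],
  ],
)

```text
time: 32.5
ee_pos: [0.4271, -0.4477, 0.035]
orientation: [[-0.995, 0.098, -0.0], [0.098, 0.995, 0.001], [0.0, 0.001, -1.0]]
contact_force: [-0.2, -0.1, -2.3]
grip_width: 0.0215
finger_force: 59.8
```

Request:
apply_moves(
  plan=[
    [[0,0,0],0,0],
    [[0,0,0],0,0],
    [[0,0,0],0,0],
    [[0,0,0],0,0],
    [[0,0,-0.02],0,0],
    [[0,0,-0.04],0,0],
    [[0,0,-0.04],0,0],
    [[0,0,0],0,-1],
    [[0,0,0],0,-1],
    [[0,0,0],0,-1],
  ],
)

```text
time: 33.5
ee_pos: [0.4258, -0.448, 0.1342]
orientation: [[-0.995, 0.1, -0.001], [0.1, 0.995, 0.002], [0.001, 0.001, -1.0]]
contact_force: [0.1, 0.2, 0.1]
grip_width: 0.0007
finger_force: 0.0
```

```bash
python3 - <<'E'
from h import *
np.set_printoptions(precision=4,suppress=True)
cv2.imwrite("pics/bin3.png",get_image("wrist"))
t=get_image("top")
for m,r in plates("top",t,.010): print(m.round(),r[0],"L%.1f W%.1f yaw %.3f"%r[1:])
# top red grip
def pr(n,p):
    m=camera_model(n); c=m["attitude"].T@(np.array(p)-m["eye"]); return np.array([m["cx"]+m["fx"]*c[0]/-c[2],m["cy"]-m["fy"]*c[1]/-c[2]])
sd=cv2.imread("pics/side0.png")
for n,img,(x0,y0,x1,y1) in(("top",cv2.imread("pics/top0.png"),(170,225,215,290)),("side",sd,(215,150,262,195))):
    h=cv2.cvtColor(img[y0:y1,x0:x1],cv2.COLOR_BGR2HSV); k=cv2.inRange(h,(0,130,80),(8,255,255))|cv2.inRange(h,(172,130,80),(179,255,255))
    ys,xs=np.nonzero(k); q=np.c_[xs+x0,ys+y0]; print(n,"rows",q[:,1].min(),q[:,1].max(),"cols",q[:,0].min(),q[:,0].max(), [tuple(b.round(1)) for b in cv2.boxPoints(cv2.minAreaRect(q.astype(np.float32)))])
go(.461,.402,.22,-.186)
E
```

```text
[ 12. 445.] [-0.0037  0.8843] L156.2 W70.6 yaw -0.003
[236. 359.] [0.201 0.326] L123.8 W54.5 yaw 0.831
[626. 277.] [ 0.3827 -0.676 ] L117.8 W54.5 yaw -1.014
[513. 261.] [ 0.4335 -0.3946] L78.3 W66.7 yaw -0.070
[406. 263.] [ 0.4367 -0.1127] L95.0 W28.2 yaw -0.262
[382. 258.] [ 0.4502 -0.0523] L123.6 W53.9 yaw -0.233
[358. 253.] [0.4642 0.0104] L123.5 W53.6 yaw -0.229
[334. 248.] [0.4804 0.0722] L123.5 W53.1 yaw -0.233
[126. 233.] [0.5266 0.6219] L125.4 W56.0 yaw 0.349
[201. 216.] [0.5714 0.4132] L97.1 W65.5 yaw -0.127
top rows 233 267 cols 180 199 [(np.float32(178.9), np.float32(266.6)), (np.float32(186.1), np.float32(230.6)), (np.float32(200.5), np.float32(233.5)), (np.float32(193.3), np.float32(269.5))]
side rows 158 180 cols 221 255 [(np.float32(215.4), np.float32(173.2)), (np.float32(223.4), np.float32(157.2)), (np.float32(257.0), np.float32(174.0)), (np.float32(249.0), np.float32(190.0))]
t33.6 pos [ 0.4256 -0.4478  0.1335] twist 0.086 then shift [ 0.1225  0.8419 -0.0842] q6 -2.46 F [ 0.2  0.3 -0.7]
```

View pics/bin3.png

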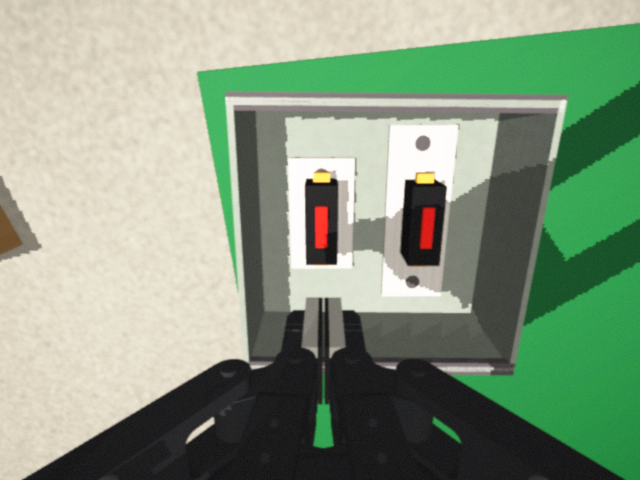

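Both look-alikes lie flat in the bin at (321,213) and (420,210). All three jig brackets still measure seated from the top. Now to the pump, with the fingers shut.

Request:
apply_moves(
  plan=[
    [[0,0,-0.03],0.086,-1],
    [[0,0,-0.03],0,-1],
    [[0,0,-0.025],0,-1],
    [[0.0063,0.04,0],0,-1],
    [[0.0063,0.04,0],0,-1],
    [[0.0063,0.04,0],0,-1],
    [[0.0063,0.04,0],0,-1],
    [[0.0063,0.04,0],0,-1],
    [[0.0063,0.04,0],0,-1],
    [[0.0063,0.04,0],0,-1],
  ],
)

```text
time: 34.6
ee_pos: [0.4339, -0.1635, 0.219]
orientation: [[-0.983, 0.185, -0.002], [0.185, 0.983, 0.001], [0.002, 0.001, -1.0]]
contact_force: [0.8, 0.5, 0.3]
grip_width: -0.0004
finger_force: 0.0
```

Request:
apply_moves(
  plan=[
    [[0.0063,0.04,0],0,-1],
    [[0.0063,0.04,0],0,-1],
    [[0.0063,0.04,0],0,-1],
    [[0.0063,0.04,0],0,-1],
    [[0.0063,0.04,0],0,-1],
    [[0.0063,0.04,0],0,-1],
    [[0.0063,0.04,0],0,-1],
    [[0.0063,0.04,0],0,-1],
    [[0.0063,0.04,0],0,-1],
    [[0.0063,0.04,0],0,-1],
  ],
)

```text
time: 35.6
ee_pos: [0.4458, 0.2409, 0.219]
orientation: [[-0.983, 0.185, -0.002], [0.185, 0.983, -0.001], [0.002, -0.001, -1.0]]
contact_force: [1.1, -0.7, -0.8]
grip_width: -0.0
finger_force: 0.0
```

Request:
apply_moves(
  plan=[
    [[0.0063,0.04,0],0,-1],
    [[0.0063,0.04,0],0,-1],
    [[0.0063,0.04,0],0,-1],
    [[0.0063,0.04,0],0,-1],
    [[0,0,0],0,-1],
    [[0,0,0],0,-1],
    [[0,0,0],0,-1],
  ],
)

```text
time: 36.3
ee_pos: [0.4511, 0.4003, 0.2192]
orientation: [[-0.983, 0.185, -0.002], [0.185, 0.983, -0.001], [0.001, -0.002, -1.0]]
contact_force: [0.4, -0.1, -0.4]
grip_width: 0.0
finger_force: 0.0
```

```bash
python3 - <<'E'
from h import *
go(.4512,.4039,.17,-.186)
s=sense();a=get_image("wrist");b=get_image("side")
h=cv2.cvtColor(a,cv2.COLOR_BGR2HSV); k=cv2.inRange(h,(0,130,80),(8,255,255))|cv2.inRange(h,(172,130,80),(179,255,255))
for c in cv2.findContours(k,0,1)[0]:
    if cv2.contourArea(c)>800: print(c[:,0].min(0),c[:,0].max(0),rect(onplane("wrist",c[:,0],.162,s)))
cv2.imwrite("pics/p1.png",np.hstack([cv2.resize(a,(500,375)),cv2.resize(b[60:260,170:330],(300,375))]))
E
```

```text
t36.3 pos [0.4511 0.4003 0.2192] twist -0.000 then shift [0.0006 0.0037 0.0492] q6 -0.84 F [ 0.4 -0.1 -0.4]
[299 197] [361 303] (array([0.46096878, 0.40389017]), 74.07767486572266, 33.74382400512695, np.float64(-0.025558623297599503))
```

View pics/p1.png

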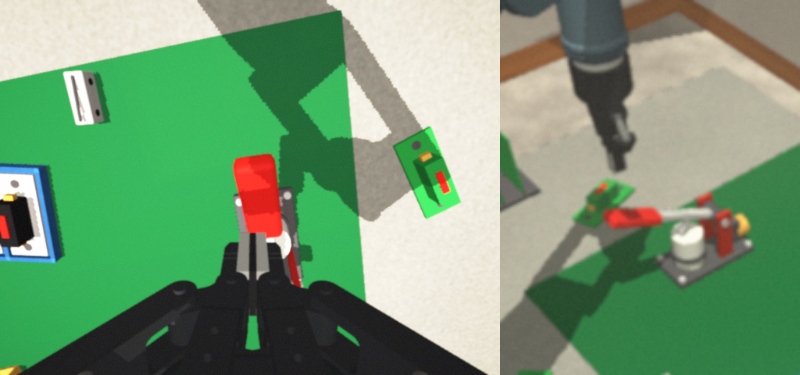

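The lever grip is at about (258,195) in the scaled wrist picture, directly ahead of the shut fingertips. The lever's tilt explains its apparent yaw, and its true yaw is about -0.03. I turn, centre over the grip and press slowly, watching the force.

Request:
apply_moves(
  plan=[
    [[0,0,0],-0.078,-1],
    [[0,0,0],-0.078,-1],
    [[0,0.0035,0.02],0,-1],
    [[0,0,0.02],0,-1],
    [[0,0,0.02],0,-1],
    [[0,0,0.01],0,-1],
    [[0,0,0.01],0,-1],
    [[0,0,0.01],0,-1],
    [[0,0,0],0,-1],
    [[0,0,0],0,-1],
  ],
)

```text
time: 37.4
ee_pos: [0.4528, 0.4049, 0.1314]
orientation: [[-1.0, 0.03, 0.003], [0.03, 1.0, 0.001], [-0.003, 0.001, -1.0]]
contact_force: [2.1, -0.9, 3.3]
grip_width: -0.0001
finger_force: 2.2
```

```bash
python3 - <<'E'
from h import *
go(.451,.4036,.06,-.03)
a=get_image("wrist");b=get_image("side")
cv2.imwrite("pics/p2.png",np.hstack([cv2.resize(a,(480,360)),cv2.resize(b[60:260,180:340],(288,360))]))
E
```

```text
t37.4 pos [0.4528 0.4049 0.1314] twist 0.000 then shift [ 0.002  -0.0014  0.0714] q6 -0.99 F [ 2.1 -0.9  3.3]
```

View pics/p2.png

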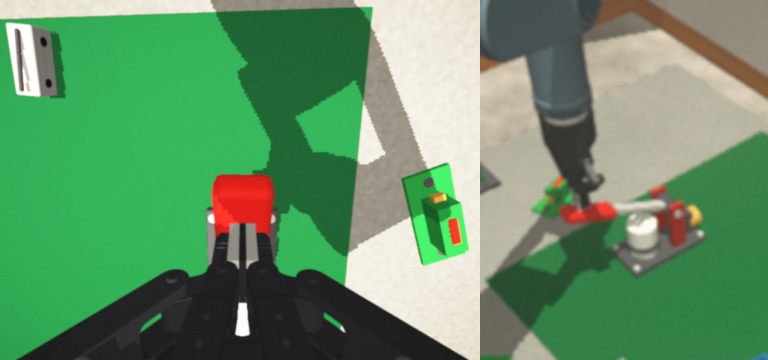

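The fingertips sit on the middle of the red grip, aligned with the lever, at 3 N. Pressing down.

Request:
apply_moves(
  plan=[
    [[0,0,0.012],0,-1],
    [[0,0,0.012],0,-1],
    [[0,0,0.012],0,-1],
    [[0,0,0.012],0,-1],
    [[0,0,0.012],0,-1],
    [[0,0,0.012],0,-1],
    [[0,0,0.006],0,-1],
    [[0,0,0],0,-1],
    [[0,0,0],0,-1],
    [[0,0,0],0,-1],
  ],
)

```text
time: 38.5
ee_pos: [0.4497, 0.4055, 0.0531]
orientation: [[-1.0, 0.03, -0.003], [0.03, 1.0, 0.001], [0.003, 0.001, -1.0]]
contact_force: [-5.9, -0.4, 8.5]
grip_width: 0.0001
finger_force: 4.7
```

Request:
apply_moves(
  plan=[
    [[0,0,0.006],0,-1],
    [[0,0,0],0,-1],
    [[0,0,0],0,-1],
  ],
)

```text
time: 38.8
ee_pos: [0.45, 0.4056, 0.0471]
orientation: [[-1.0, 0.03, -0.002], [0.03, 1.0, 0.001], [0.002, 0.001, -1.0]]
contact_force: [-6.1, 0.7, 9.0]
grip_width: 0.0003
finger_force: 4.8
```

Request:
apply_moves(
  plan=[
    [[0,0,0.006],0,-1],
    [[0,0,0],0,-1],
    [[0,0,0],0,-1],
  ],
)

```text
time: 39.1
ee_pos: [0.4504, 0.4056, 0.0413]
orientation: [[-1.0, 0.03, -0.001], [0.03, 1.0, 0.001], [0.001, 0.001, -1.0]]
contact_force: [-4.9, 0.7, 9.2]
grip_width: -0.0002
finger_force: 5.0
```

Request:
apply_moves(
  plan=[
    [[0,0,0.004],0,-1],
    [[0,0,0],0,-1],
    [[0,0,0],0,-1],
  ],
)

```text
time: 39.4
ee_pos: [0.4507, 0.4056, 0.0375]
orientation: [[-1.0, 0.03, -0.001], [0.03, 1.0, 0.001], [0.001, 0.001, -1.0]]
contact_force: [-3.9, 0.1, 9.9]
grip_width: -0.0001
finger_force: 5.1
```

Request:
apply_moves(
  plan=[
    [[0,0,0.003],0,-1],
    [[0,0,0],0,-1],
    [[0,0,0],0,-1],
  ],
)

```text
time: 39.7
ee_pos: [0.451, 0.4056, 0.0346]
orientation: [[-1.0, 0.03, -0.0], [0.03, 1.0, 0.001], [0.0, 0.001, -1.0]]
contact_force: [-3.4, 0.1, 10.4]
grip_width: -0.0001
finger_force: 5.2
```

Request:
apply_moves(
  plan=[
    [[0,0,0.004],0,-1],
    [[0,0,0],0,-1],
    [[0,0,0],0,-1],
  ],
)

```text
time: 40.0
ee_pos: [0.4515, 0.4056, 0.0307]
orientation: [[-1.0, 0.03, 0.001], [0.03, 1.0, 0.001], [-0.001, 0.001, -1.0]]
contact_force: [-3.2, 0.3, 11.2]
grip_width: -0.0005
finger_force: 5.2
```

Request:
apply_moves(
  plan=[
    [[0,0,0.003],0,-1],
    [[0,0,0],0,-1],
    [[0,0,0],0,-1],
  ],
)

```text
time: 40.3
ee_pos: [0.4517, 0.4057, 0.0297]
orientation: [[-1.0, 0.029, 0.002], [0.029, 1.0, 0.002], [-0.002, 0.002, -1.0]]
contact_force: [-6.1, -2.7, 21.0]
grip_width: -0.0003
finger_force: 11.1
```

Request:
apply_moves(
  plan=[
    [[0,0,0.003],0,-1],
    [[0,0,0],0,-1],
    [[0,0,0],0,-1],
  ],
)

```text
time: 40.6
ee_pos: [0.4519, 0.4058, 0.029]
orientation: [[-1.0, 0.029, 0.003], [0.029, 1.0, 0.002], [-0.003, 0.002, -1.0]]
contact_force: [-10.3, -5.7, 36.1]
grip_width: 0.0
finger_force: 18.9
```

The lever is on its bottom stop: force climbs from 11 to 36 N within 1.5 mm at z=.030. Letting it fully up, then three more full strokes.

Request:
apply_moves(
  plan=[
    [[0,0,-0.02],0,-1],
    [[0,0,-0.03],0,-1],
    [[0,0,-0.03],0,-1],
    [[0,0,-0.03],0,-1],
    [[0,0,-0.02],0,-1],
    [[0,0,0],0,-1],
    [[0,0,0],0,-1],
    [[0,0,0],0,-1],
    [[0,0,0],0,-1],
    [[0,0,0],0,-1],
  ],
)

```text
time: 41.6
ee_pos: [0.451, 0.4044, 0.1519]
orientation: [[-1.0, 0.03, -0.002], [0.03, 1.0, -0.001], [0.002, -0.001, -1.0]]
contact_force: [-0.3, -0.1, 0.6]
grip_width: 0.0003
finger_force: 0.0
```

```bash
cat > lev.py <<'E'
from h import *
import sys
s=sense(); a=get_image("side")
x0,y0=215,140; h=cv2.cvtColor(a[y0:215,x0:275],cv2.COLOR_BGR2HSV); k=cv2.inRange(h,(0,130,80),(8,255,255))|cv2.inRange(h,(172,130,80),(179,255,255))
c=max(cv2.findContours(k,0,1)[0],key=cv2.contourArea)
print(s["ee_pos"].round(4),s["contact_force"].round(1),"side grip",c[:,0].min(0)+[x0,y0],c[:,0].max(0)+[x0,y0],(c[:,0].mean(0)+[x0,y0]).round(1))
E
python3 lev.py; python3 - <<'E'
import cv2,numpy as np
a=cv2.imread("pics/side0.png")
h=cv2.cvtColor(a[140:215,215:275],cv2.COLOR_BGR2HSV); k=cv2.inRange(h,(0,130,80),(8,255,255))|cv2.inRange(h,(172,130,80),(179,255,255))
c=max(cv2.findContours(k,0,1)[0],key=cv2.contourArea);print("start",c[:,0].min(0)+[215,140],c[:,0].max(0)+[215,140])
E
```

```text
[0.451  0.4044 0.1519] [-0.3 -0.1  0.6] side grip [225 171] [255 181] [240.3 175.9]
start [226 171] [255 180]
```

Lever fully up again, with the grip in the same pixels as at the start. Strokes 2–4.

Request:
apply_moves(
  plan=[
    [[0,0,0.02],0,-1],
    [[0,0,0.02],0,-1],
    [[0,0,0.02],0,-1],
    [[0,0,0.02],0,-1],
    [[0,0,0.02],0,-1],
    [[0,0,0.016],0,-1],
    [[0,0,0.012],0,-1],
    [[0,0,0],0,-1],
    [[0,0,0],0,-1],
    [[0,0,0],0,-1],
  ],
)

```text
time: 42.65
ee_pos: [0.452, 0.4056, 0.0294]
orientation: [[-1.0, 0.029, 0.003], [0.029, 1.0, 0.002], [-0.003, 0.002, -1.0]]
contact_force: [-8.7, -4.1, 26.9]
grip_width: 0.0001
finger_force: 14.4
```

Request:
apply_moves(
  plan=[
    [[0,0,-0.02],0,-1],
    [[0,0,-0.03],0,-1],
    [[0,0,-0.03],0,-1],
    [[0,0,-0.03],0,-1],
    [[0,0,-0.018],0,-1],
    [[0,0,0],0,-1],
    [[0,0,0],0,-1],
    [[0,0,0],0,-1],
    [[0,0,0],0,-1],
    [[0,0,0],0,-1],
  ],
)

```text
time: 43.65
ee_pos: [0.451, 0.4044, 0.1518]
orientation: [[-1.0, 0.03, -0.002], [0.03, 1.0, -0.001], [0.002, -0.001, -1.0]]
contact_force: [-0.5, 0.5, 0.0]
grip_width: -0.0001
finger_force: 0.0
```

```bash
python3 lev.py
```

```text
[0.451  0.4044 0.1518] [-0.5  0.5  0. ] side grip [225 171] [255 181] [240.3 175.8]
```

Request:
apply_moves(
  plan=[
    [[0,0,0.02],0,-1],
    [[0,0,0.02],0,-1],
    [[0,0,0.02],0,-1],
    [[0,0,0.02],0,-1],
    [[0,0,0.02],0,-1],
    [[0,0,0.016],0,-1],
    [[0,0,0.012],0,-1],
    [[0,0,0],0,-1],
    [[0,0,0],0,-1],
    [[0,0,0],0,-1],
  ],
)

```text
time: 44.7
ee_pos: [0.452, 0.4056, 0.0294]
orientation: [[-1.0, 0.029, 0.003], [0.029, 1.0, 0.002], [-0.003, 0.002, -1.0]]
contact_force: [-8.3, -4.3, 28.2]
grip_width: -0.0001
finger_force: 14.3
```

Request:
apply_moves(
  plan=[
    [[0,0,-0.02],0,-1],
    [[0,0,-0.03],0,-1],
    [[0,0,-0.03],0,-1],
    [[0,0,-0.03],0,-1],
    [[0,0,-0.018],0,-1],
    [[0,0,0],0,-1],
    [[0,0,0],0,-1],
    [[0,0,0],0,-1],
    [[0,0,0],0,-1],
    [[0,0,0],0,-1],
  ],
)

```text
time: 45.7
ee_pos: [0.451, 0.4044, 0.1518]
orientation: [[-1.0, 0.03, -0.002], [0.03, 1.0, -0.001], [0.002, -0.001, -1.0]]
contact_force: [-0.7, -0.7, -0.8]
grip_width: 0.0001
finger_force: 0.0
```

Request:
apply_moves(
  plan=[
    [[0,0,0.02],0,-1],
    [[0,0,0.02],0,-1],
    [[0,0,0.02],0,-1],
    [[0,0,0.02],0,-1],
    [[0,0,0.02],0,-1],
    [[0,0,0.016],0,-1],
    [[0,0,0.012],0,-1],
    [[0,0,0],0,-1],
    [[0,0,0],0,-1],
    [[0,0,0],0,-1],
  ],
)

```text
time: 46.7
ee_pos: [0.4519, 0.4055, 0.0294]
orientation: [[-1.0, 0.029, 0.002], [0.029, 1.0, 0.002], [-0.002, 0.002, -1.0]]
contact_force: [-8.6, -4.3, 28.3]
grip_width: -0.0006
finger_force: 14.9
```

Request:
apply_moves(
  plan=[
    [[0,0,-0.02],0,-1],
    [[0,0,-0.03],0,-1],
    [[0,0,-0.03],0,-1],
    [[0,0,-0.03],0,-1],
    [[0,0,-0.03],0,-1],
    [[0,0,-0.03],0,-1],
    [[0,0,0],0,-1],
    [[0,0,0],0,-1],
    [[0,0,0],0,-1],
    [[0,0,0],0,-1],
  ],
)

```text
time: 47.7
ee_pos: [0.4507, 0.4042, 0.1933]
orientation: [[-1.0, 0.03, -0.003], [0.03, 1.0, -0.002], [0.003, -0.002, -1.0]]
contact_force: [0.3, -0.2, -0.3]
grip_width: 0.0002
finger_force: 0.0
```

```bash
python3 lev.py; python3 - <<'E'
from h import *
t=get_image("top"); b=get_image("side")
for n,i in(("top",t),("side",b)):
    for m,r in plates(n,i,.018): print(n,m.round(),r[0].round(4),"L%.1f W%.1f yaw %.3f"%r[1:])
cv2.imwrite("pics/end.png",np.hstack([cv2.resize(t,(400,300)),cv2.resize(b,(400,300))]))
E
```

```text
[0.4507 0.4042 0.1933] [ 0.3 -0.2 -0.3] side grip [225 171] [255 181] [240.1 175.9]
top [ 12. 446.] [-0.0025  0.879 ] L152.7 W69.3 yaw -0.004
top [510. 263.] [ 0.4326 -0.3784] L75.3 W40.8 yaw -0.070
top [406. 264.] [ 0.4344 -0.1123] L96.3 W28.0 yaw -0.235
top [382. 258.] [ 0.4495 -0.0513] L122.8 W53.5 yaw -0.232
top [358. 253.] [0.4633 0.011 ] L122.3 W53.3 yaw -0.229
top [334. 248.] [0.4794 0.0723] L122.6 W52.7 yaw -0.233
top [201. 216.] [0.5701 0.412 ] L95.7 W63.0 yaw -0.116
side [469. 445.] [ 0.4268 -0.4452] L83.8 W34.1 yaw -0.099
side [442. 414.] [ 0.4358 -0.3698] L79.3 W34.1 yaw -0.097
side [359. 333.] [ 0.4336 -0.1137] L94.6 W26.8 yaw -0.240
side [347. 313.] [ 0.4499 -0.0507] L124.2 W54.9 yaw -0.236
side [335. 295.] [0.464  0.0115] L123.8 W54.7 yaw -0.242
side [324. 277.] [0.4805 0.0738] L123.9 W54.6 yaw -0.234
```

View pics/end.png

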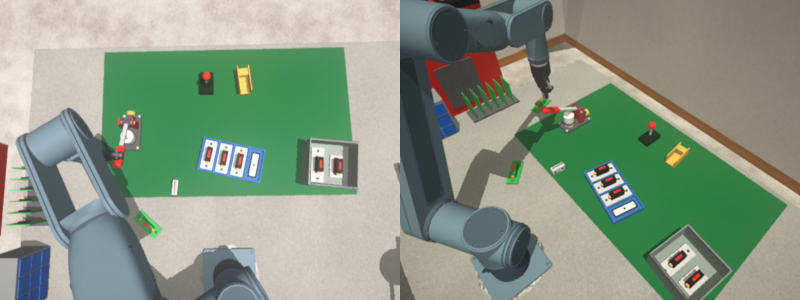

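The final picture shows three brackets seated in the jig at about (230,157), both look-alikes in the bin at about (328,165), the lever up, the mat otherwise clear of brackets, and the bystanders in place. The robot touches nothing, so I'm handing in.

```bash
python3 -c "
from cell import *
print(finish_job())"
```

```text
the job is handed in; nothing more can be done
None
```

The job is handed in: all three full-length brackets are seated in the jig, the short and long look-alikes are in the scrap bin, and the pump had its four full strokes, at about 48 s of the 208 s allowed (no verdict came back).

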